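# Square a rim lock on a door sample

## Robot

A 6-joint arm with a two-finger parallel gripper is mounted at the origin on the work surface. World frame = base frame: x ahead of the robot, y to its left, z up, the work surface at z = 0. Lengths are in m, angles in rad, forces in N, time in s.
With the tool pointing down it reaches from about 0.275 to 0.975 m from the base axis. Payload 8.4 kg.
Tool frame: the origin (TCP) lies at the centre of the arm's flange, where the gripper is bolted on; the fingertips stand 190 mm ahead of it and the grasp point (between the pads) lies 171 mm ahead of it; z points along the fingers, y is the direction in which the jaws open and shut (so a half turn about z gives the same grasp; the last joint's range is limited). The gripper opens to 92 mm and grips with 3 to 60 N. Pads are 20 mm wide; open, the fingers measure 128 mm over their backs; the gripper's body (75 mm by 189 mm) begins 69 mm behind the grasp point.
Start: joints at [-1.334, 0.353, 1.633, -0, 1.155, -0.002], TCP at [0.148, -0.607, 0.405] pointing down, gripper open.
Joint ranges: [-2.63, 2.63], [-0.92, 2.1], [0.06, 2.66], [-1.3, 4.44], [0, 2.69], [-3.02, 3.02]. Speed limits (rad/s): [2.22, 2.22, 2.79, 3.14, 3.14, 3.14].

## Interface

Orientations are given as [roll, pitch, yaw] about the fixed x, y, z axes, in that order (R = Rz(yaw) Ry(pitch) Rx(roll)).
In Python, from plant import robot gives the robot as it stands.
- The arm moves only by the tool step_arm, never from a script. Its argument "deltas" is a list of rows, each an object of numbers: "x", "y", "z": the shift along the world's x, y, z in m; "ax", "ay", "az": the turn, a rotation vector about the world's x, y, z in rad; "jaw": the opening, from -1 (shut) to 1 (fully open), so that 0 is half open. In form: [{"x": .., "y": .., "z": .., "ax": .., "ay": .., "az": .., "jaw": ..}, ...]. A call has 1 to 10 rows; each row is the pose to reach, as a shift and turn from the pose commanded when the call began; what a row does not reach only later rows make up. A row lasts 1/8 s, in which the tool goes at most 62.5 mm and 10.7 degrees, less where a joint would pass 70% of its speed; a pose out of reach is approached as far as the arm can. A call with a gripper value outside its range is refused whole. The fingers move at their own pace and stop on an object; "newtons" is the grip in N (left out, the last holds). Time passes only in rows, so rows that repeat a pose let the fingers close. It gives the time, the measured TCP pose, the force and the opening at its end, in the units of the state.
- robot.sense(): the state, without advancing time (a new reading comes with each control period).
- robot.grab_frame(name): name is "scene" or "top"; returns a dict with "img" (384x512x3 uint8, blue, green, red), "range_z" (384x512 float32, m along the optical axis (not along the pixel's ray), 0 where there is no reading), "fov_y" (degrees; the focal length in pixels is half the picture's height over the tangent of half this angle, whatever the lens; pixels are square), "cx", "cy" (the principal point, pixels), "camera_from_world" (4x4, takes a point from world to camera coordinates). Camera axes: x right, y up, looking along -z (the intrinsics and any distortion apply to the point x, -y, -z); pixel columns grow to the right and rows downward; lengths in m; the calibration is good to about 2 mm. A picture is of the moment at which its call begins.
- robot.job_done(): hands the job in, once; it reports no verdict.
Trained networks look in the newest picture that a camera, given by its name, has taken for a name from the list of things; names that differ only in an ending like _2 or _b are one class to them, and where a whole thing is asked for, a point or a joint stands for the part that bears it (a point fixed in the world has none). Each returns a list of dicts, best first, with "score" (0 to 1); they miss things now and then, are a little off and sometimes report something else, mostly with a low value. They report only what shows in the picture. A call takes as long as a camera call. They do not tell look-alikes from the thing itself.
- robot.masks_of(camera, thing): "mask" (384x512 bool, what is visible of it) and "box" ([left, top, right, bottom] in pixels, round what is visible of it).
The state is a dict: "time": time; "joints": joint angles; "qvel": joint speeds; "tau": joint torques, N m; "ee_pos": TCP position; "tcp_rot": TCP orientation; "force": force on the tool from outside, world axes, zero at the start; "ft_torque": the same for the moment, N m; "grip_width": opening from 0.0 (shut) to 1.0 (fully open).
Only numpy, scipy, OpenCV 4.12 (cv2) and the standard library are available. Lean on these libraries where they do the work, as an engineer would, in place of code of your own. Each camera call takes 0.05 s, during which the arm holds its last target.

## Task

Lay the bench square on the door sample: its stock standing on the bench, flush against the near edge of the board, and its blade over the board, covering the strip of tape; let go of it. Then lay the rim lock on the board, thumb bar up, with its long side flush against the outer edge of the blade (the side away from the stock) and its front end, where the latch sticks out, level with the near edge of the board, keeping the square flush. Leave the other things on the bench where they are.

Things in the scene. Friction and masses are not known exactly. Their poses are not given: they have to be found in the camera images.
- board: Fixed wooden door sample, 220 (x) x 280 (y) x 30 mm thick, lying flat, turned up to 0.2 rad. Its near long edge (its -x edge, 110 mm from the origin) faces the robot and is the working edge; two wooden blocks 36 mm high stand behind its far edge. Origin at the centre of its underside, z up.
- tape: Strip of pale paper tape stuck on the board's top face, 165 mm long (its x) x 14 mm wide, running square from the working edge inward across the board. Origin at the strip's centre, on the board's top face (30 mm above the bench).
- square_grip (a point): Bench square, loose, 0.7 kg, standing on its stock: aluminium stock 30 (x) x 110 (y) x 36 mm high with a dark upright grip rib on top, 14 (x) x 60 (y), 36 to 62 mm above the foot. This point is the middle of the rib: 49 mm above the foot, 15 mm behind the stock's flat +x face, 60 mm in +y of the blade's outer edge. z up.
- square_blade (a point): Centre of the square's steel blade, 90 mm in +x and 45 mm in -y of square_grip, same axes. Blade 150 (x) x 30 (y) x 4 mm; it leaves the stock's +x face at the stock's -y end, its outer long edge (-y) level with that end; underside 31.5 mm above the foot, so it passes 1.5 mm over the board while the stock stands on the bench.
- lock_grip (a point): Rim lock, loose, 0.45 kg, on its back: grey box 100 (x) x 70 (y) x 26 mm high; a brass latch and a steel bolt stick up to 14 mm out of its front (-x) end; on top a fixed upright thumb bar 44 (x) x 12 (y), 26 to 50 mm above the underside. This point is the middle of the bar: 38 mm above the underside, over the middle of the case. z up.
- lock_front (a point): Centre of the flat front (-x) end face of the lock's case, 13 mm above its underside; same axes as lock_grip.
- pencil: Flat carpenter's pencil 12 x 150 x 8 mm lying along the far part of the board, parallel to the working edge; body origin at the centre of its underside
- driver: Screwdriver lying at the far right of the bench.
- cylinder: Small brass lock cylinder, 64 x 17 x 33 mm, lying between the robot and the board, left of the middle; body origin at the centre of its underside
- strike: Flat steel strike plate 24 x 150 x 4 mm lying between the robot and the board, right of the middle; body origin at the centre of its underside
- tin: Open steel tin, 72 mm across, 50 mm high, at the far right of the board; body origin at the centre of its underside
Mind the look-alikes: they are no part of the job. Leave any turquoise look-alike of the part that bears square_grip alone.

How it is judged:
By the outcome, as a careful person would: the job done as asked, in the order asked, and still so for the second after the job is handed in, with the robot touching nothing.
It also fails if it takes over 59 s, if anything falls off the work surface, if the arm or the gripper's body presses on something with over 40 N, if the wrist force passes 120 N, or if a joint passes its speed limit or range.

## Working session

There is one attempt and no reset: what is moved stays moved. The work goes in short steps, Python scripts to look and compute and a tool call to move; the robot and the scene stay as the last step left them, time stands still between calls to the robot, and variables do not carry over. Pictures are saved under pics/ and viewed, and the job is handed in when it is done.

Besides the shell and the picture viewer there is one more tool, called after "Call:" as name(argument=value, ...) on one line, values as JSON. step_arm: Moves the arm, as the interface text tells. Its arguments: {"type":"object","properties":{"deltas":{"type":"array"},"newtons":{"type":"number"}},"required":["deltas"]}

```bash
ls; mkdir -p pics
cat > h.py <<'E'
import numpy as np,cv2
from plant import robot
def grab(n):
    f=robot.grab_frame(n); return f
def save(f,p,scale=1.5): 
    im=f["img"]; cv2.imwrite(p,cv2.resize(im,None,fx=scale,fy=scale,interpolation=cv2.INTER_CUBIC))
def world(f):
    h,w=f["range_z"].shape; F=h/2/np.tan(np.radians(f["fov_y"])/2)
    v,u=np.mgrid[0:h,0:w]; z=f["range_z"]
    P=np.stack([(u-f["cx"])/F*z,-(v-f["cy"])/F*z,-z,np.ones_like(z)],-1)
    W=P@np.linalg.inv(f["camera_from_world"]).T
    W=W[...,:3]; W[z<=0]=np.nan
    return W
def proj(f,p):
    h=384;F=h/2/np.tan(np.radians(f["fov_y"])/2)
    c=f["camera_from_world"]@np.append(p,1); return c[0]/-c[2]*F+f["cx"], -c[1]/-c[2]*F+f["cy"]
E
python3 - <<'E'
from h import *
print(robot.sense())
for n in("scene","top"):
    f=grab(n); save(f,f"pics/{n}0.png"); print(n,{k:v for k,v in f.items() if k not in("img","range_z")})
    for t in("board","tape","square_grip","lock_grip","square_blade","pencil","cylinder","strike","tin","driver"):
        try:
            print(t,[(round(d["score"],2),[int(b) for b in d["box"]]) for d in robot.masks_of(n,t)])
        except Exception as e: print(t,e)
E
```

```text
pics
{'time': 0.0, 'joints': array([-1.33438583e+00,  3.53663752e-01,  1.63415741e+00, -2.00795842e-05,
        1.15519630e+00, -2.41293772e-03]), 'qvel': array([ 4.32629418e-04, -2.14094579e-04, -6.08624242e-04, -6.05940595e-05,
        1.96841833e-03,  8.24068454e-04]), 'tau': array([-8.96388883e-04, -5.93854094e+01, -3.34216690e+01,  6.97531924e-02,
        2.37074448e-02, -1.07856840e-04]), 'ee_pos': array([ 0.14778203, -0.60702727,  0.4039438 ]), 'tcp_rot': array([-3.14016780e+00,  1.49206815e-05,  2.38831562e-01]), 'force': array([-0.42087543,  0.26976596,  0.58419536]), 'ft_torque': array([-1.81307507e-02,  4.77677734e-02, -6.66836838e-05]), 'grip_width': 0.9975211342320368}
scene {'fov_y': 55.385566655228715, 'cx': 260.66899430800044, 'cy': 193.8432386786093, 'camera_from_world': array([[ 0.76155973,  0.64802323, -0.00962641, -0.35889797],
       [-0.52487639,  0.62541396,  0.57737522,  0.29948429],
       [ 0.38017305, -0.43465305,  0.81642218, -1.40959105],
       [ 0.        ,  0.        ,  0.        ,  1.        ]])}
board [(0.97, [230, 159, 343, 259]), (0.47, [292, 201, 
[... 668 characters left out ...]
.55767226],
       [-0.12315754,  0.00571056,  0.9923707 , -1.11518213],
       [ 0.        ,  0.        ,  0.        ,  1.        ]])}
board [(0.76, [188, 128, 276, 209]), (0.71, [96, 211, 124, 247])]
tape [(0.7, [232, 159, 233, 207])]
square_grip [(0.83, [352, 241, 413, 280]), (0.65, [310, 171, 347, 228])]
lock_grip [(0.71, [96, 207, 125, 245])]
square_blade [(0.93, [351, 246, 411, 281]), (0.77, [310, 171, 349, 229])]
pencil [(0.68, [211, 148, 257, 151]), (0.26, [97, 207, 128, 246])]
cylinder [(0.64, [171, 247, 184, 269]), (0.49, [188, 127, 277, 207])]
strike [(0.9, [234, 247, 283, 270])]
tin [(0.75, [285, 130, 309, 153])]
driver [(0.61, [316, 128, 338, 164]), (0.15, [188, 130, 277, 208])]
```

View pics/scene0.png

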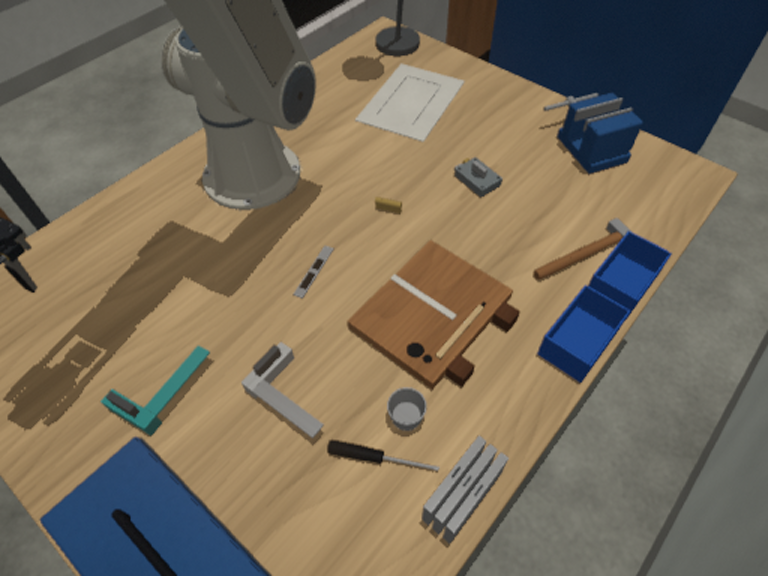

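View pics/top0.png

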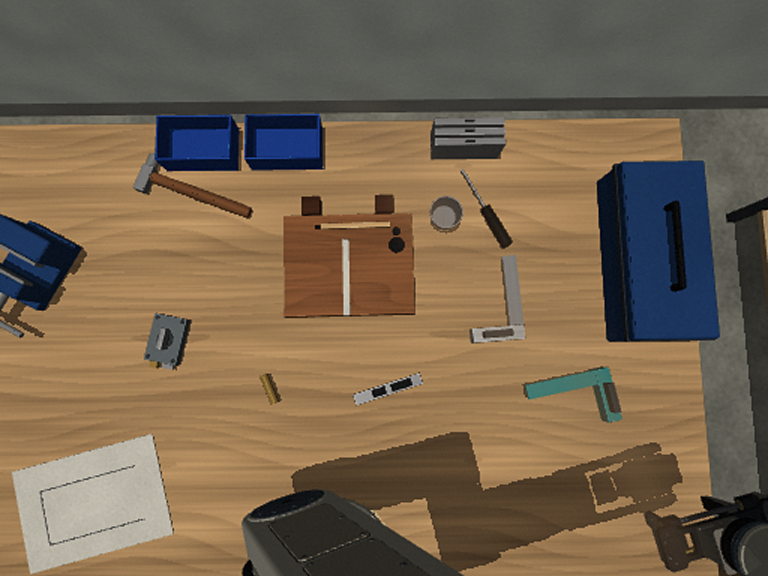

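The scene picture shows the grey square at about (280,390), the turquoise look-alike at (155,390), the lock at (478,175) and the board with its tape at (430,310). The top picture shows the square with its stock at (498,334) and blade up to (510,258), and the lock at (167,340) with its latch pointing down. The tape is at (346,277).

Run:
```python
from h import *
f=grab("top"); W=world(f)
def crop(u0,u1,v0,v1,name,s=8):
    cv2.imwrite(name,cv2.resize(f["img"][v0:v1,u0:u1],None,fx=s,fy=s,interpolation=cv2.INTER_NEAREST))
crop(305,355,165,235,"pics/sq.png"); crop(92,130,202,252,"pics/lk.png",10); crop(182,285,122,217,"pics/bd.png",6)
z=W[...,2]; np.set_printoptions(precision=3,suppress=True,linewidth=220)
print("bench z",np.nanmedian(z[235:245,140:160]),np.nanstd(z[235:245,140:160]))
print("board z",np.nanmedian(z[170:200,195:225]),np.nanstd(z[170:200,195:225]))
print((z[168:232:2,308:352:1]*1000).round()[:, ::2])
```

```text
bench z 0.0007160612995751325 0.0021673639318590342
board z 0.03070251754068576 0.0021450195843513422
[[-2. -3. -1. -1. -3.  1.  3. -2.  1.  4.  2.  2.  0. -0. -3. -1. -0.  2.  1. -2.  4.  0.]
 [ 2. -1.  1. -3.  0. -2. -1.  3. nan  3. nan -2.  5. -3.  4. 37. 36. 35.  6. -0. -3. -0.]
 [ 2.  2.  2. -0.  0. -2. -0.  1.  2.  0.  5. -1.  3.  4. 35. 37. 39. 34. -0.  5. -3.  3.]
 [ 5. -3. -4.  2.  8.  6.  1. -1. -5. -2. -1. -1.  2.  3. 37. 32. 36. 36. 38.  1.  4.  0.]
 [-2.  8. -3.  1.  2.  0. -3.  3.  1.  5. -3.  1.  2.  1. 32. 36. 35. 38. 41.  3. -1.  1.]
 [-5. -0. -1. -3.  4.  1.  0.  2. -2.  5.  0.  0.  1.  0. 38. 40. 31. 38. 37.  0.  2.  4.]
 [-1.  1.  1.  3. -1.  1. -0. -0.  1.  2. -1. -1. -2.  2. 37. 37. 32. 39. 36.  1.  3.  2.]
 [ 5.  2.  1.  4. -2. -3.  2.  2.  1.  0. -1.  4.  1.  3. 35. 34. 31. 37. 35.  1.  2.  3.]
 [ 2. -5.  2. -4.  1. -1. -3.  2. -1.  1.  3.  2.  2. -1. 38. 35. 35. 36. 37. -2.  4.  2.]
 [ 1.  4.  3.  3.  5.  1.  5.  3.  2.  1.  1. -0. -1. -2. 37. 38. 37. 33. 37. -0.  0. -1.]
 [-2.  1.  2. -0. -5. -2.  0. -1.  1. -5.  1. -4.  2. -2. -1. 33. 35. 32. 35.  4. -2.  3
[... 1214 characters left out ...]
. -1. -1.  3.  1. -1.  1.  3.  3.  0. 37. 40. 35. 35. 35.  2.]
 [ 2. -2.  1. -2. -3.  5.  5. 34. 38. 32. 37. 38. 32. 34. 36. 36. 36. 39. 39. 35. 40. -0.]
 [ 2.  0.  0. 22. 38. 36. 35. 37. 39. 57. 61. 66. 67. 60. 60. 64. 63. 40. 37. 35. 34.  3.]
 [-2. -0. -1. 24. 33. 39. 34. 50. 67. 65. 66. 61. 64. 62. 64. 59. 64. 61. 36. 34. 35.  1.]
 [ 1.  2. -0. 21. 37. 34. 37. 51. 63. 63. 64. 60. 60. 42. 34. 35. 34. 33. 40. 37. 39.  3.]
 [-3.  1. -1. 14. 34. 39. 35. 33. 37. 38. 35. 36. 31. 36. 38. 38. 35. 20.  1.  5. -2.  1.]
 [-2.  1.  0.  8. 32.  0. -0. -1. -2. -1.  3.  2.  0.  2. -1. -2. -3.  6.  3.  2. -1. -1.]
 [ 1.  5.  2.  0. -3.  1. -1.  0.  2. -0.  2.  1.  1.  1.  3.  4.  0. -2.  4. -1. -3.  2.]]
```

View pics/sq.png

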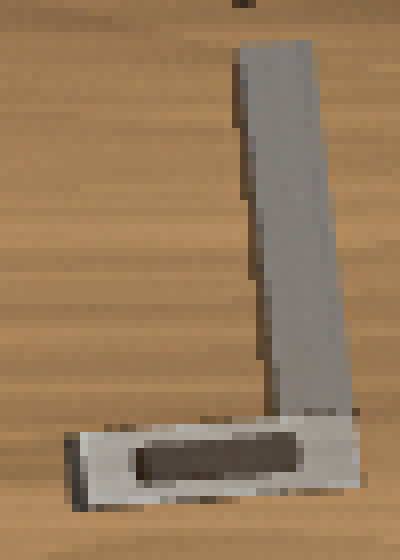

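View pics/lk.png

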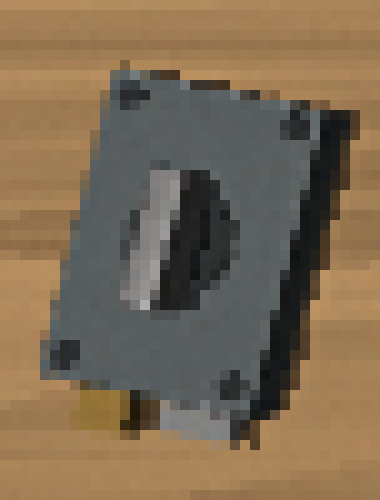

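View pics/bd.png

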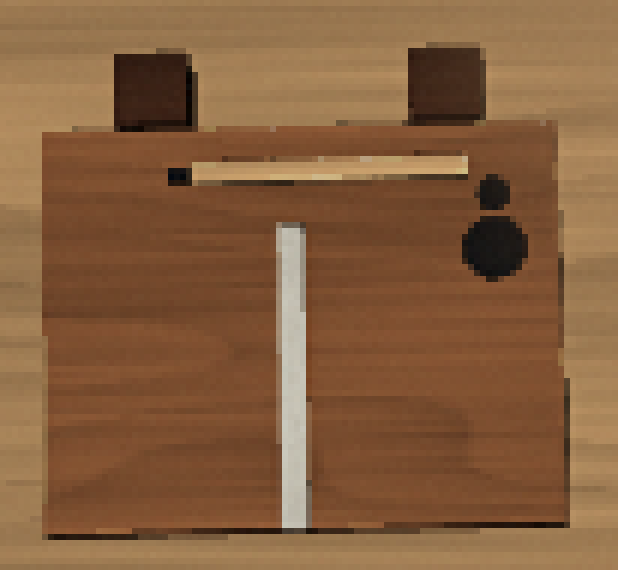

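```bash
cat > fit.py <<'E'
from h import *
from scipy.optimize import least_squares
from scipy.ndimage import map_coordinates
def seg(a,b,n=40): return np.linspace(a,b,n)[2:-2]
def rect(x0,x1,y0,y1,z): 
    c=[(x0,y0,z),(x1,y0,z),(x1,y1,z),(x0,y1,z)]
    return [(c[i],c[(i+1)%4]) for i in range(4)]
# models: list of (a,b) in object frame, origin at foot
MODELS={
 "board":rect(-.11,.11,-.14,.14,.03)[:1]+rect(-.11,.11,-.14,.14,.03)[2:], # no far edge
 "tape":[((-.0825,-.007,0),(.0825,-.007,0)),((-.0825,.007,0),(.0825,.007,0)),((.0825,-.007,0),(.0825,.007,0))],
 # square origin: square_grip in plan; z from foot
 "square":[((.017,-.06,.0355),(.165,-.06,.0355)),((.165,-.06,.0355),(.165,-.03,.0355)),
           ((.165,-.03,.0355),(.017,-.03,.0355)),((-.015,-.06,.036),(-.015,.05,.036)),((-.015,.05,.036),(.015,.05,.036)),((.015,.05,.036),(.015,-.028,.036))],
 "lock":rect(-.05,.05,-.035,.035,.026),
}
def pts(segs,p,z0=0):
    c,s=np.cos(p[2]),np.sin(p[2]); R=np.array([[c,-s,0],[s,c,0],[0,0,1]])
    out=[]
    for a,b in segs:
        A=seg(np.array(a),np.array(b)); d=np.array(b)-np.array(a)
        out.append((A@R.T+[p[0],p[1],z0],R@d))
    return out
def P(f,X):
    F=192/np.tan(np.radians(f["fov_y"])/2); T=f["camera_from_world"]
    c=X@T[:3,:3].T+T[:3,3]
    return np.stack([c[:,0]/-c[:,2]*F+f["cx"],c[:,1]/c[:,2]*F+f["cy"]],1)
def fit(f,name,p0,z0=0,R=(4,2.5,1.5,1.5,1.5),verbose=True):
    img=cv2.GaussianBlur(f["img"],(0,0),0.7).astype(float)
    segs=MODELS[name]; p=np.array(p0,float)
    for r in R:
        t=np.arange(-r,r+.01,.1); tg=[]
        for (X,d) in pts(segs,p,z0):
            q=P(f,X); q2=P(f,X+d*1e-3); n=q2-q; n/=np.linalg.norm(n,axis=1)[:,None]; n=np.stack([-n[:,1],n[:,0]],1)
            S=q[:,None]+t[None,:,None]*n[:,None]
            g=0
            for c in range(3):
                v1=map_coordinates(img[...,c],[(S+.5*n[:,None])[...,1],(S+.5*n[:,None])[...,0]],order=1,mode='nearest')
                v0=map_coordinates(img[...,c],[(S-.5*n[:,None])[...,1],(S-.5*n[:,None])[...,0]],order=1,mode='nearest')
                g=g+(v1-v0)**2
            g=np.sqrt(g)*np.exp(-(t/(r*1.0))**2/2)
            k=g.argmax(1); ok=(g.max(1)>8)&(k>0)&(k<len(t)-1)
            tg.append((q+n*t[k][:,None],n,ok))
        def res(p):
            o=[]
            for (X,d),(T,n,ok) in zip(pts(segs,p,z0),tg):
                o.append((((P(f,X)-T)*n).sum(1))[ok])
            return np.concatenate(o)
        s=least_squares(res,p,loss="soft_l1",f_scale=.3,x_scale=[.01,.01,.05]); p=s.x
    if verbose:
        o=res(p); print(name,p.round(4),"med|r| px",np.median(abs(o)).round(2),"edges",[round(float(np.median((((P(f,X)-T)*n).sum(1))[ok])),2) if ok.any() else None for (X,d),(T,n,ok) in zip(pts(segs,p,z0),tg)],[int(ok.sum()) for _,_,ok in tg])
    return p
def draw(img,f,name,p,z0=0,s=4,col=(0,255,0)):
    for a,b in MODELS[name]:
        c,sn=np.cos(p[2]),np.sin(p[2]); Rm=np.array([[c,-sn,0],[sn,c,0],[0,0,1]])
        q=P(f,np.array([a,b])@Rm.T+[p[0],p[1],z0])
        q=((q+.5)*s-.5).round().astype(int); cv2.line(img,tuple(q[0]),tuple(q[1]),col,1)
E
cat > m1.py <<'E'
from fit import *
np.set_printoptions(precision=4,suppress=True)
out={}
for n in ("top","scene"):
    f=grab(n); W=world(f)
    if n=="top":
        def w(u,v): return np.nanmedian(W[v-1:v+2,u-1:u+2].reshape(-1,3),0)
        init={"board":[*w(232,169)[:2],0],"tape":[*w(231,184)[:2],0],"square":[*w(331,222)[:2],0.03],"lock":[*w(109,226)[:2],-.2]}
        print(init)
    big=cv2.resize(f["img"],None,fx=4,fy=4,interpolation=cv2.INTER_CUBIC)
    for k in init:
        z0=.03 if k=="tape" else 0
        print(n,end=" "); p=fit(f,k,init[k] if n=="top" else out[k],z0); out.setdefault(k,p); draw(big,f,k,p,z0)
    if n=="top":
        cv2.imwrite("pics/ft_a.png",big[480:1000,720:1460]); cv2.imwrite("pics/ft_b.png",big[800:1010,360:520])
    else: cv2.imwrite("pics/fs_a.png",big[400:1000,600:1390])
E
python3 m1.py
```

```text
{'board': [np.float64(0.6342284159312277), np.float64(-0.03875042556023177), 0], 'tape': [np.float64(0.5850874518896946), np.float64(-0.035149649264036534), 0], 'square': [np.float64(0.457858409454946), np.float64(-0.344690887073967), 0.03], 'lock': [np.float64(0.4555271940182803), np.float64(0.34690655473278165), -0.2]}
top board [ 0.6442 -0.0388  0.0266] med|r| px 0.19 edges [-0.01, 0.03, -0.15] [32, 33, 3]
top tape [ 0.5835 -0.0331  0.0036] med|r| px 0.1 edges [0.05, -0.1, 0.0] [36, 36, 36]
top square [ 0.4588 -0.3502  0.0703] med|r| px 0.21 edges [0.03, -0.01, 0.12, -0.14, 0.05, -0.12] [36, 36, 36, 36, 36, 36]
top lock [ 0.4582  0.3517 -0.2013] med|r| px 0.2 edges [0.05, -0.1, 0.1, -0.1] [36, 36, 36, 36]
scene board [ 0.644  -0.0376  0.0132] med|r| px 0.08 edges [0.02, 0.03, -0.06] [33, 33, 4]
scene tape [ 0.5839 -0.0322  0.0134] med|r| px 0.1 edges [-0.1, 0.1, 0.0] [36, 36, 36]
scene square [ 0.4582 -0.3495  0.0685] med|r| px 0.1 edges [0.0, -0.08, -0.01, 1.02, 0.0, 0.08] [36, 36, 36, 36, 36, 36]
scene lock [ 0.4576  0.3513 -0.2272] med|r| px 0.1 edges [-0.01, -0.11, 0.01, -0.1] [35, 35, 36, 36]
```

```bash
sed -i 's/"board":\[\*w(232,169)\[:2\],0\]/"board":[.611,-.038,.01]/' m1.py; python3 m1.py; ls pics
```

```text
{'board': [0.611, -0.038, 0.01], 'tape': [np.float64(0.5853912043309408), np.float64(-0.03514285910535582), 0], 'square': [np.float64(0.4579297662175548), np.float64(-0.34485545043058596), 0.03], 'lock': [np.float64(0.45553201368112145), np.float64(0.3465553461851477), -0.2]}
top board [ 0.6097 -0.0394  0.0192] med|r| px 0.2 edges [-0.0, -0.1, -0.0] [36, 36, 36]
top tape [ 0.5835 -0.0331  0.0037] med|r| px 0.1 edges [0.05, -0.1, -0.0] [36, 36, 36]
top square [ 0.4588 -0.3501  0.0701] med|r| px 0.21 edges [0.03, -0.0, 0.12, -0.18, 0.05, -0.12] [36, 36, 36, 36, 36, 36]
top lock [ 0.4582  0.3517 -0.2016] med|r| px 0.2 edges [0.0, -0.1, 0.1, -0.1] [36, 36, 36, 36]
scene board [ 0.6123 -0.0379  0.0134] med|r| px 0.09 edges [0.09, 0.06, -0.0] [36, 36, 36]
scene tape [ 0.5839 -0.0322  0.0137] med|r| px 0.1 edges [-0.09, 0.11, 0.0] [36, 36, 36]
scene square [ 0.4582 -0.3495  0.0687] med|r| px 0.1 edges [-0.0, 0.0, -0.01, 0.96, -0.0, 0.09] [36, 36, 36, 36, 36, 36]
scene lock [ 0.4576  0.3512 -0.2257] med|r| px 0.09 edges [-0.01, -0.11, 0.01, -0.1] [35, 35, 36, 36]
bd.png
fs_a.png
ft_a.png
ft_b.png
lk.png
scene0.png
sq.png
top0.png
```

```bash
python3 -c "
import cv2
print([cv2.imread('pics/'+n).shape for n in ('ft_a.png','fs_a.png')])"
```

```text
[(520, 740, 3), (600, 790, 3)]
```

View pics/ft_a.png

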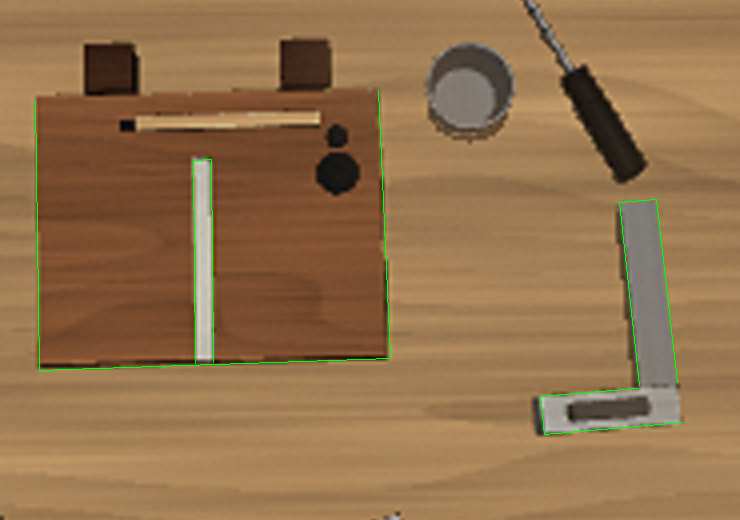

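View pics/fs_a.png

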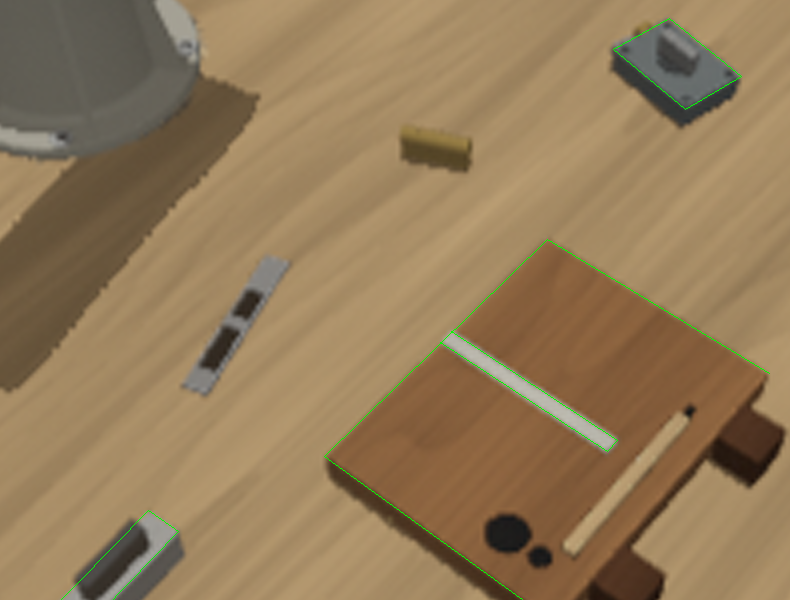

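The scene-camera fits are tight, with residuals of about 0.1 px, and board and tape yaw agree at 0.0135. The overlays lie on the tape edges and the near edge of the board. I'll move above the square with the jaws along x.

Call:
step_arm(deltas=[{"x": 0.06, "y": 0.05, "z": 0, "az": 0.18, "jaw": 1}, {"x": 0.1, "y": 0.085, "z": 0, "az": 0.36, "jaw": 1}, {"x": 0.14, "y": 0.12, "z": -0.02, "az": 0.54, "jaw": 1}, {"x": 0.19, "y": 0.155, "z": -0.04, "az": 0.72, "jaw": 1}, {"x": 0.23, "y": 0.19, "z": -0.06, "az": 0.9, "jaw": 1}, {"x": 0.27, "y": 0.225, "z": -0.08, "az": 1.08, "jaw": 1}, {"x": 0.31, "y": 0.257, "z": -0.1, "az": 1.25, "jaw": 1}, {"x": 0.3105, "y": 0.257, "z": -0.105, "az": 1.401, "jaw": 1}, {"x": 0.3105, "y": 0.257, "z": -0.105, "az": 1.401, "jaw": 1}, {"x": 0.3105, "y": 0.257, "z": -0.105, "az": 1.401, "jaw": 1}], newtons=50)

```text
schema error: expected keys x, y, z, ax, ay, az, jaw
```

Every key is required, so I'll fill them all in.

Call:
step_arm(deltas=[{"x": 0.06, "y": 0.05, "z": 0, "ax": 0, "ay": 0, "az": 0.18, "jaw": 1}, {"x": 0.1, "y": 0.085, "z": 0, "ax": 0, "ay": 0, "az": 0.36, "jaw": 1}, {"x": 0.14, "y": 0.12, "z": -0.02, "ax": 0, "ay": 0, "az": 0.54, "jaw": 1}, {"x": 0.19, "y": 0.155, "z": -0.04, "ax": 0, "ay": 0, "az": 0.72, "jaw": 1}, {"x": 0.23, "y": 0.19, "z": -0.06, "ax": 0, "ay": 0, "az": 0.9, "jaw": 1}, {"x": 0.27, "y": 0.225, "z": -0.08, "ax": 0, "ay": 0, "az": 1.08, "jaw": 1}, {"x": 0.31, "y": 0.257, "z": -0.1, "ax": 0, "ay": 0, "az": 1.25, "jaw": 1}, {"x": 0.3105, "y": 0.257, "z": -0.105, "ax": 0, "ay": 0, "az": 1.401, "jaw": 1}, {"x": 0.3105, "y": 0.257, "z": -0.105, "ax": 0, "ay": 0, "az": 1.401, "jaw": 1}, {"x": 0.3105, "y": 0.257, "z": -0.105, "ax": 0, "ay": 0, "az": 1.401, "jaw": 1}], newtons=50)

```text
time: 2.6
ee_pos: [0.4581, -0.3507, 0.3]
tcp_rot: [3.141, 0.0, 1.636]
force: [-0.3, -0.4, -0.4]
grip_width: 1.001
```

Call:
step_arm(deltas=[{"x": 0.0005, "y": 0.001, "z": -0.04, "ax": 0, "ay": 0, "az": 0.004, "jaw": 1}, {"x": 0.0005, "y": 0.001, "z": -0.0705, "ax": 0, "ay": 0, "az": 0.004, "jaw": 1}, {"x": 0.0005, "y": 0.001, "z": -0.0705, "ax": 0, "ay": 0, "az": 0.004, "jaw": 1}, {"x": 0.0005, "y": 0.001, "z": -0.0705, "ax": 0, "ay": 0, "az": 0.004, "jaw": -1}, {"x": 0.0005, "y": 0.001, "z": -0.0705, "ax": 0, "ay": 0, "az": 0.004, "jaw": -1}, {"x": 0.0005, "y": 0.001, "z": -0.0705, "ax": 0, "ay": 0, "az": 0.004, "jaw": -1}, {"x": 0.0005, "y": 0.001, "z": -0.0705, "ax": 0, "ay": 0, "az": 0.004, "jaw": -1}, {"x": 0.0005, "y": 0.001, "z": -0.0705, "ax": 0, "ay": 0, "az": 0.004, "jaw": -1}], newtons=50)

```text
time: 3.6
ee_pos: [0.4589, -0.3492, 0.2294]
tcp_rot: [3.141, 0.0, 1.644]
force: [0.1, 0.1, 0.4]
grip_width: 0.477
```

Call:
step_arm(deltas=[{"x": 0, "y": 0, "z": 0, "ax": 0, "ay": 0, "az": 0, "jaw": -1}, {"x": 0, "y": 0, "z": 0, "ax": 0, "ay": 0, "az": 0, "jaw": -1}, {"x": 0, "y": 0, "z": 0, "ax": 0, "ay": 0, "az": 0, "jaw": -1}, {"x": 0, "y": 0, "z": 0, "ax": 0, "ay": 0, "az": 0, "jaw": -1}, {"x": 0, "y": 0, "z": 0, "ax": 0, "ay": 0, "az": 0, "jaw": -1}, {"x": 0, "y": 0, "z": 0, "ax": 0, "ay": 0, "az": 0, "jaw": -1}], newtons=50)

```text
time: 4.35
ee_pos: [0.4588, -0.3493, 0.2291]
tcp_rot: [-3.141, -0.0, 1.644]
force: [-1.2, -0.6, -0.9]
grip_width: 0.147
```

Run:
```python
from h import *
f=grab("scene"); cv2.imwrite("pics/g1.png",cv2.resize(f["img"][180:330,120:300],None,fx=4,fy=4))
print(robot.sense())
```

```text
{'time': 4.4, 'joints': array([-6.53252684e-01,  5.00279970e-01,  1.86620051e+00, -3.38714020e-05,
        7.75248390e-01, -7.26225864e-01]), 'qvel': array([ 8.11689254e-04,  1.95217082e-03, -1.10939529e-03,  7.75808596e-04,
        6.19699093e-04, -7.26118715e-05]), 'tau': array([ 3.06319166e-01, -6.01340747e+01, -2.40378785e+01,  1.55730327e-01,
        2.20395334e-02,  4.97197689e-03]), 'ee_pos': array([ 0.4587924 , -0.34925272,  0.22914279]), 'tcp_rot': array([-3.14147506e+00, -7.27356688e-05,  1.64379370e+00]), 'force': array([-0.96109165, -0.55822034, -0.26196705]), 'ft_torque': array([-0.11405611,  0.01423177,  0.02580816]), 'grip_width': 0.14976834908045897}
```

View pics/g1.png

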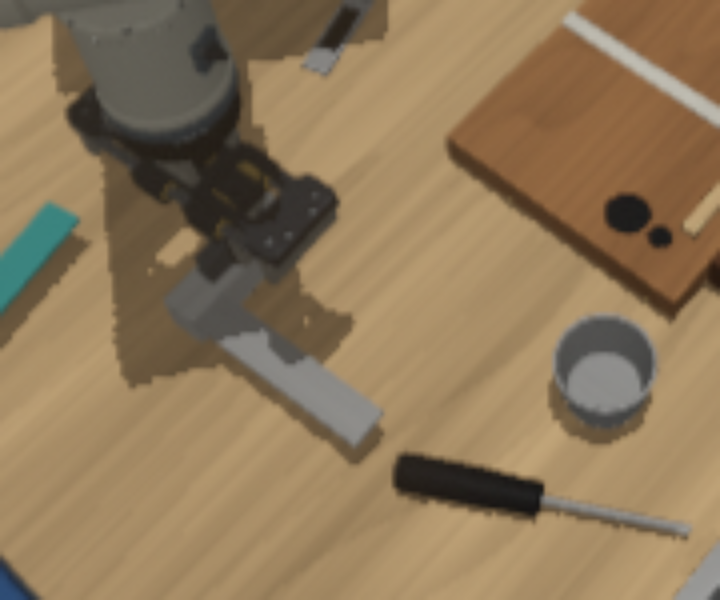

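Call:
step_arm(deltas=[{"x": 0, "y": 0, "z": 0.03, "ax": 0, "ay": 0, "az": 0, "jaw": -1}, {"x": 0, "y": 0.02, "z": 0.07, "ax": 0, "ay": 0, "az": 0, "jaw": -1}, {"x": 0, "y": 0.07, "z": 0.08, "ax": 0, "ay": 0, "az": -0.02, "jaw": -1}, {"x": 0, "y": 0.125, "z": 0.08, "ax": 0, "ay": 0, "az": -0.03, "jaw": -1}, {"x": 0, "y": 0.18, "z": 0.08, "ax": 0, "ay": 0, "az": -0.04, "jaw": -1}, {"x": 0.005, "y": 0.235, "z": 0.08, "ax": 0, "ay": 0, "az": -0.05, "jaw": -1}, {"x": 0.01, "y": 0.29, "z": 0.08, "ax": 0, "ay": 0, "az": -0.06, "jaw": -1}, {"x": 0.018, "y": 0.34, "z": 0.07, "ax": 0, "ay": 0, "az": -0.06, "jaw": -1}, {"x": 0.018, "y": 0.361, "z": 0.03, "ax": 0, "ay": 0, "az": -0.06, "jaw": -1}, {"x": 0.018, "y": 0.361, "z": 0.02, "ax": 0, "ay": 0, "az": -0.06, "jaw": -1}], newtons=50)

```text
time: 5.65
ee_pos: [0.4752, 0.0131, 0.2468]
tcp_rot: [-3.136, -0.0, 1.586]
force: [0.2, -0.3, -8.0]
grip_width: 0.148
```

Call:
step_arm(deltas=[{"x": 0, "y": 0, "z": 0, "ax": 0, "ay": 0, "az": 0, "jaw": -1}, {"x": 0, "y": 0, "z": 0, "ax": 0, "ay": 0, "az": 0, "jaw": -1}])

```text
time: 5.9
ee_pos: [0.4772, 0.0109, 0.2499]
tcp_rot: [3.141, 0.0, 1.583]
force: [0.3, -0.3, -7.6]
grip_width: 0.149
```

```bash
cat > m2.py <<'E'
import sys
from fit import *
np.set_printoptions(precision=4,suppress=True)
p=eval(sys.argv[1]); z0=float(sys.argv[2]); tag=sys.argv[3]
MODELS["sqb"]=MODELS["square"][:2]+[((.165,-.03,.0355),(.017,-.03,.0355))]
MODELS["sqo"]=MODELS["square"][:2]
for n in ("top","scene"):
    f=grab(n); print(n,end=" "); q=fit(f,"sqb",p,z0,R=(3,2,1.5,1.5))
    big=cv2.resize(f["img"],None,fx=4,fy=4,interpolation=cv2.INTER_CUBIC); 
    if len(sys.argv)<5: draw(big,f,"sqb",q,z0)
    c=P(f,np.array([[.52,0,.03]]))[0]*4; u,v=int(c[0]),int(c[1])
    cv2.imwrite(f"pics/{tag}_{n}.png",big[max(0,v-280):v+280,max(0,u-360):u+360])
s=robot.sense(); print(s["ee_pos"],s["tcp_rot"],s["force"],s["grip_width"],s["time"])
E
python3 m2.py "[.4768,.0115,.0135]" .02 a
```

```text
top sqb [0.4787 0.0108 0.0123] med|r| px 0.11 edges [0.11, -0.0, 0.1] [36, 36, 36]
scene sqb [0.476  0.0023 0.0421] med|r| px 0.24 edges [-0.19, -0.04, -0.91] [33, 31, 31]
[0.4773 0.011  0.2501] [3.1399 0.     1.5825] [-0.1129 -0.6556 -8.1999] 0.1448386294201391 6.0
```

View pics/a_top.png

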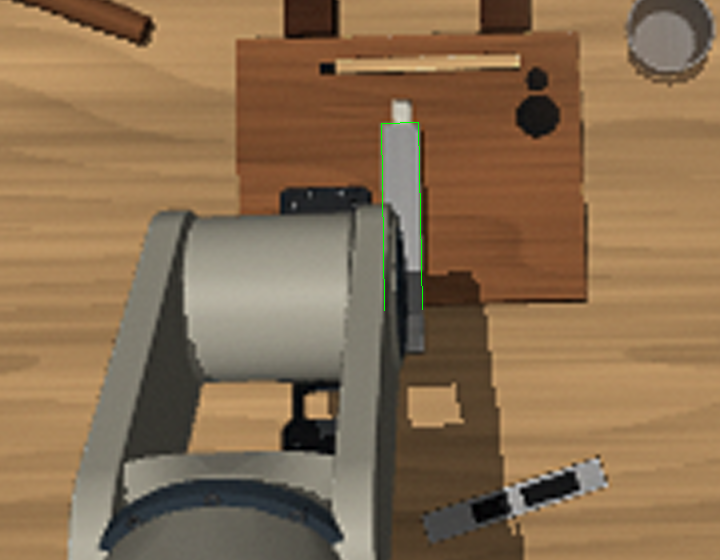

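View pics/a_scene.png

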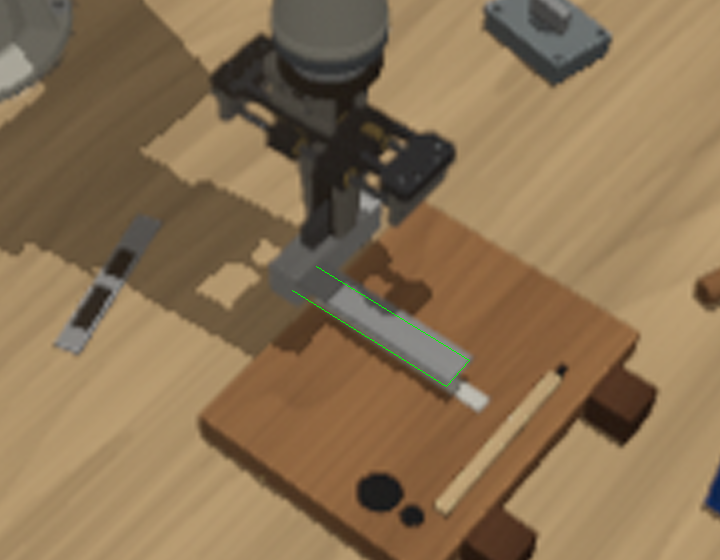

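Call:
step_arm(deltas=[{"x": 0, "y": 0, "z": -0.01, "ax": 0, "ay": 0, "az": 0.002, "jaw": -1}, {"x": 0, "y": 0, "z": -0.0205, "ax": 0, "ay": 0, "az": 0.002, "jaw": -1}, {"x": 0, "y": 0, "z": -0.0205, "ax": 0, "ay": 0, "az": 0.002, "jaw": -1}, {"x": 0, "y": 0, "z": -0.0205, "ax": 0, "ay": 0, "az": 0.002, "jaw": -1}])

```text
time: 6.5
ee_pos: [0.4767, 0.0117, 0.2282]
tcp_rot: [-3.141, 0.0, 1.586]
force: [0.0, -0.0, -8.6]
grip_width: 0.151
```

Call:
step_arm(deltas=[{"x": 0.002, "y": 0, "z": 0, "ax": 0, "ay": 0, "az": 0, "jaw": -1}, {"x": 0.004, "y": 0, "z": 0, "ax": 0, "ay": 0, "az": 0, "jaw": -1}, {"x": 0.006, "y": 0, "z": 0, "ax": 0, "ay": 0, "az": 0, "jaw": -1}, {"x": 0.006, "y": 0, "z": 0, "ax": 0, "ay": 0, "az": 0, "jaw": -1}])

```text
time: 7.0
ee_pos: [0.4831, 0.0118, 0.2287]
tcp_rot: [3.141, -0.0, 1.586]
force: [-0.4, -0.6, -7.7]
grip_width: 0.144
```

Call:
step_arm(deltas=[{"x": 0, "y": 0, "z": -0.0006, "ax": 0, "ay": 0, "az": 0, "jaw": -1}, {"x": 0.001, "y": 0, "z": -0.0006, "ax": 0, "ay": 0, "az": 0, "jaw": -1}, {"x": 0.001, "y": 0, "z": -0.0006, "ax": 0, "ay": 0, "az": 0, "jaw": -1}])

```text
time: 7.38
ee_pos: [0.4837, 0.0117, 0.2282]
tcp_rot: [-3.141, -0.0, 1.586]
force: [-1.8, -0.2, -4.1]
grip_width: 0.148
```

Call:
step_arm(deltas=[{"x": 0.001, "y": 0, "z": 0, "ax": 0, "ay": 0, "az": 0, "jaw": -1}, {"x": 0.001, "y": 0, "z": 0, "ax": 0, "ay": 0, "az": 0, "jaw": -1}])

```text
time: 7.62
ee_pos: [0.4848, 0.0117, 0.2282]
tcp_rot: [3.142, 0.0, 1.586]
force: [-3.7, -0.6, -0.5]
grip_width: 0.148
```

Call:
step_arm(deltas=[{"x": 0.0007, "y": 0, "z": 0, "ax": 0, "ay": 0, "az": 0, "jaw": -1}, {"x": 0.0007, "y": 0, "z": 0, "ax": 0, "ay": 0, "az": 0, "jaw": -1}])

```text
time: 7.88
ee_pos: [0.4852, 0.0117, 0.2282]
tcp_rot: [-3.141, 0.0, 1.586]
force: [-5.3, 0.2, 1.9]
grip_width: 0.149
```

Call:
step_arm(deltas=[{"x": 0.0007, "y": 0, "z": 0, "ax": 0, "ay": 0, "az": 0, "jaw": -1}, {"x": 0.0007, "y": 0, "z": 0, "ax": 0, "ay": 0, "az": 0, "jaw": -1}])

```text
time: 8.12
ee_pos: [0.4861, 0.0117, 0.2281]
tcp_rot: [-3.141, 0.0, 1.586]
force: [-4.1, -0.2, 0.6]
grip_width: 0.152
```

Call:
step_arm(deltas=[{"x": 0.001, "y": 0, "z": 0, "ax": 0, "ay": 0, "az": 0, "jaw": -1}, {"x": 0.001, "y": 0, "z": 0, "ax": 0, "ay": 0, "az": 0, "jaw": -1}])

```text
time: 8.38
ee_pos: [0.4871, 0.0117, 0.2282]
tcp_rot: [-3.141, -0.0, 1.586]
force: [-5.6, -0.2, 3.9]
grip_width: 0.152
```

Call:
step_arm(deltas=[{"x": 0.001, "y": 0, "z": 0, "ax": 0, "ay": 0, "az": 0, "jaw": -1}, {"x": 0.001, "y": 0, "z": 0, "ax": 0, "ay": 0, "az": 0, "jaw": -1}])

```text
time: 8.62
ee_pos: [0.4875, 0.0117, 0.2282]
tcp_rot: [-3.139, -0.0, 1.586]
force: [-8.0, 0.1, 7.1]
grip_width: 0.153
```

Call:
step_arm(deltas=[{"x": 0.001, "y": 0, "z": 0, "ax": 0, "ay": 0, "az": 0, "jaw": -1}, {"x": 0.001, "y": 0, "z": 0, "ax": 0, "ay": 0, "az": 0, "jaw": -1}])

```text
time: 8.88
ee_pos: [0.4879, 0.0117, 0.2281]
tcp_rot: [-3.137, -0.0, 1.585]
force: [-11.1, 0.7, 12.1]
grip_width: 0.148
```

```bash
python3 m2.py "[.487,.0115,.0135]" 0 b; python3 -c "
from h import *; print(robot.sense()['ft_torque'])"
```

```text
top sqb [0.4867 0.0124 0.0015] med|r| px 0.1 edges [0.2, 0.01, 0.1] [36, 36, 36]
scene sqb [0.4879 0.0108 0.0222] med|r| px 0.2 edges [0.0, -0.05, -0.05] [36, 36, 36]
[0.4879 0.0117 0.2281] [-3.1376 -0.0001  1.5855] [-11.2175   0.5395  12.1933] 0.14823513059681515 8.975
[ 0.02250483  2.08845679 -0.06635106]
```

View pics/b_scene.png

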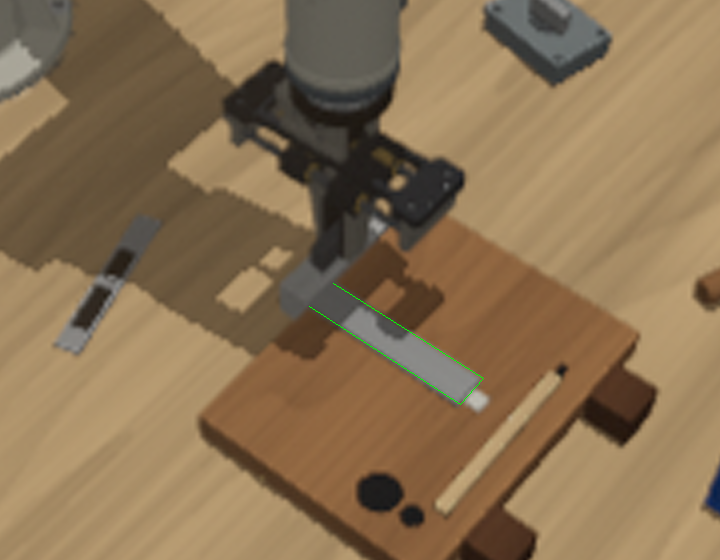

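View pics/b_top.png

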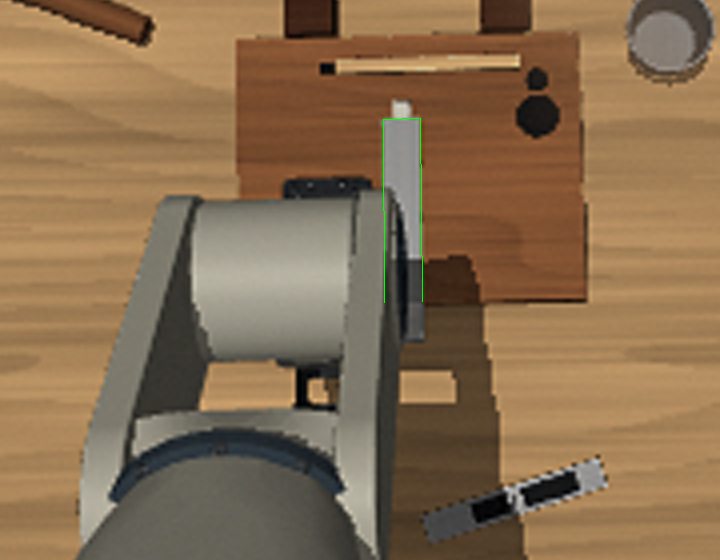

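Call:
step_arm(deltas=[{"x": -0.001, "y": 0, "z": 0, "ax": 0, "ay": 0, "az": 0, "jaw": -1}, {"x": -0.001, "y": 0, "z": 0, "ax": 0, "ay": 0, "az": 0, "jaw": -0.4}, {"x": -0.001, "y": 0, "z": 0, "ax": 0, "ay": 0, "az": 0, "jaw": -0.4}, {"x": -0.001, "y": 0, "z": 0, "ax": 0, "ay": 0, "az": 0, "jaw": -0.4}, {"x": -0.001, "y": 0, "z": 0, "ax": 0, "ay": 0, "az": 0, "jaw": -0.4}, {"x": -0.001, "y": 0, "z": 0.04, "ax": 0, "ay": 0, "az": 0, "jaw": -0.4}, {"x": -0.03, "y": 0, "z": 0.07, "ax": 0, "ay": 0, "az": 0, "jaw": -1}, {"x": -0.08, "y": -0.005, "z": 0.06, "ax": 0, "ay": 0, "az": 0, "jaw": -1}, {"x": -0.08, "y": -0.005, "z": 0.06, "ax": 0, "ay": 0, "az": 0, "jaw": -1}])

```text
time: 10.1
ee_pos: [0.4057, 0.0066, 0.2875]
tcp_rot: [-3.138, 0.0, 1.586]
force: [0.2, -0.8, 0.6]
grip_width: 0.013
```

Run:
```python
from fit import *
np.set_printoptions(precision=4,suppress=True)
for n in("scene","top"):
    f=grab(n); MODELS["sq2"]=MODELS["square"][:3]; MODELS["sq3"]=MODELS["square"][:3]+MODELS["square"][4:]
    for k in("sq2","sq3"): print(n,end=" "); fit(f,k,[.487,.0115,.0135],0,R=(3,2,1.5,1.5))
    c=P(f,np.array([[.5,0,.03]]))[0].astype(int); cv2.imwrite(f"pics/c_{n}.png",cv2.resize(f["img"][c[1]-60:c[1]+60,c[0]-70:c[0]+70],None,fx=5,fy=5,interpolation=cv2.INTER_CUBIC))
s=robot.sense(); print(s["ee_pos"],s["grip_width"],s["time"],s["force"])
```

```text
scene sq2 [0.488  0.0123 0.0142] med|r| px 0.11 edges [-0.01, 0.0, 0.01] [36, 36, 36]
scene sq3 [0.4877 0.0111 0.0252] med|r| px 0.18 edges [0.02, 0.08, -0.01, 0.08, -0.05] [36, 36, 36, 33, 36]
top sq2 [0.4867 0.0127 0.0006] med|r| px 0.1 edges [0.2, 0.0, 0.1] [36, 36, 36]
top sq3 [ 0.4875  0.0144 -0.0151] med|r| px 0.21 edges [0.16, 0.07, 0.24, 0.28, 0.3] [36, 36, 36, 25, 11]
[0.4095 0.0067 0.2884] 0.005541495129074982 10.2 [ 0.4534 -0.0703  0.1576]
```

View pics/c_scene.png

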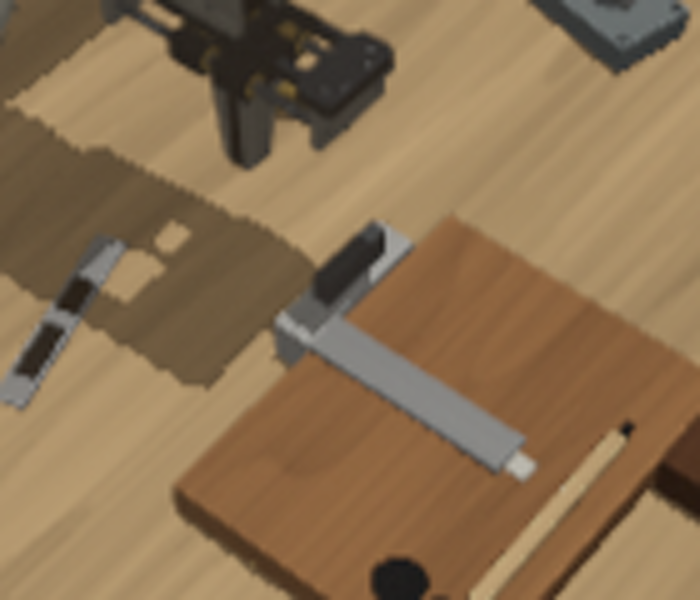

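View pics/c_top.png

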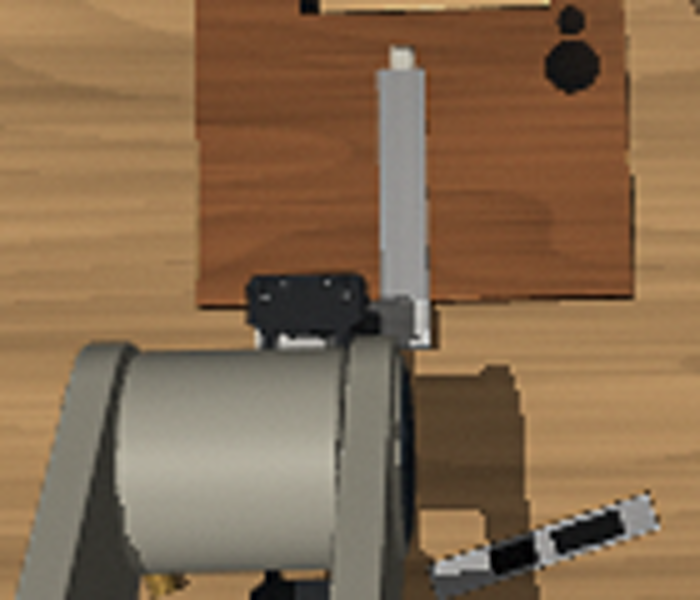

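Call:
step_arm(deltas=[{"x": 0, "y": 0, "z": -0.05, "ax": 0, "ay": 0, "az": 0, "jaw": -1}, {"x": 0, "y": 0, "z": -0.084, "ax": 0, "ay": 0, "az": 0, "jaw": -1}, {"x": 0.01, "y": 0, "z": -0.084, "ax": 0, "ay": 0, "az": 0, "jaw": -1}, {"x": 0.02, "y": 0, "z": -0.084, "ax": 0, "ay": 0, "az": 0, "jaw": -1}, {"x": 0.03, "y": 0, "z": -0.084, "ax": 0, "ay": 0, "az": 0, "jaw": -1}, {"x": 0.036, "y": 0, "z": -0.084, "ax": 0, "ay": 0, "az": 0, "jaw": -1}, {"x": 0.039, "y": 0, "z": -0.084, "ax": 0, "ay": 0, "az": 0, "jaw": -1}, {"x": 0.04, "y": 0, "z": -0.084, "ax": 0, "ay": 0, "az": 0, "jaw": -1}])

```text
time: 11.2
ee_pos: [0.4493, 0.0067, 0.2043]
tcp_rot: [3.141, -0.0, 1.586]
force: [0.0, -0.3, 0.3]
grip_width: 0.001
```

Call:
step_arm(deltas=[{"x": 0.002, "y": 0, "z": 0, "ax": 0, "ay": 0, "az": 0, "jaw": -1}, {"x": 0.004, "y": 0, "z": 0, "ax": 0, "ay": 0, "az": 0, "jaw": -1}, {"x": 0.004, "y": 0, "z": 0, "ax": 0, "ay": 0, "az": 0, "jaw": -1}])

```text
time: 11.58
ee_pos: [0.4533, 0.0067, 0.2041]
tcp_rot: [3.142, -0.0, 1.586]
force: [0.4, -0.3, -0.9]
grip_width: 0.005
```

Call:
step_arm(deltas=[{"x": 0.002, "y": 0, "z": 0, "ax": 0, "ay": 0, "az": 0, "jaw": -1}, {"x": 0.003, "y": 0, "z": 0, "ax": 0, "ay": 0, "az": 0, "jaw": -1}, {"x": 0.003, "y": 0, "z": 0, "ax": 0, "ay": 0, "az": 0, "jaw": -1}])

```text
time: 11.95
ee_pos: [0.4563, 0.0067, 0.2041]
tcp_rot: [3.142, -0.0, 1.586]
force: [0.2, -0.2, 0.3]
grip_width: 0.002
```

Call:
step_arm(deltas=[{"x": 0.001, "y": 0, "z": 0, "ax": 0, "ay": 0, "az": 0, "jaw": -1}, {"x": 0.002, "y": 0, "z": 0, "ax": 0, "ay": 0, "az": 0, "jaw": -1}, {"x": 0.002, "y": 0, "z": 0, "ax": 0, "ay": 0, "az": 0, "jaw": -1}])

```text
time: 12.32
ee_pos: [0.4578, 0.0067, 0.204]
tcp_rot: [-3.14, -0.0, 1.586]
force: [-3.7, -0.7, 3.0]
grip_width: 0.003
```

Contact.

Call:
step_arm(deltas=[{"x": 0.001, "y": 0, "z": 0, "ax": 0, "ay": 0, "az": 0, "jaw": -1}, {"x": 0.002, "y": 0, "z": 0, "ax": 0, "ay": 0, "az": 0, "jaw": -1}, {"x": 0.002, "y": 0, "z": 0, "ax": 0, "ay": 0, "az": 0, "jaw": -1}])

```text
time: 12.7
ee_pos: [0.4585, 0.0067, 0.2037]
tcp_rot: [-3.137, -0.0, 1.586]
force: [-8.7, 0.3, 7.8]
grip_width: 0.004
```

Call:
step_arm(deltas=[{"x": 0.002, "y": 0, "z": 0, "ax": 0, "ay": 0, "az": 0, "jaw": -1}, {"x": 0.002, "y": 0, "z": 0, "ax": 0, "ay": 0, "az": 0, "jaw": -1}, {"x": -0.02, "y": 0, "z": 0, "ax": 0, "ay": 0, "az": 0, "jaw": -1}, {"x": -0.03, "y": 0, "z": 0.04, "ax": 0, "ay": 0, "az": 0, "jaw": -1}, {"x": -0.03, "y": 0.03, "z": 0.09, "ax": 0, "ay": 0, "az": 0.15, "jaw": -0.5}, {"x": -0.02, "y": 0.08, "z": 0.1, "ax": 0, "ay": 0, "az": 0.33, "jaw": -0.2}, {"x": -0.02, "y": 0.13, "z": 0.1, "ax": 0, "ay": 0, "az": 0.51, "jaw": -0.2}, {"x": -0.01, "y": 0.18, "z": 0.1, "ax": 0, "ay": 0, "az": 0.69, "jaw": -0.2}, {"x": 0, "y": 0.23, "z": 0.1, "ax": 0, "ay": 0, "az": 0.87, "jaw": -0.2}, {"x": 0, "y": 0.28, "z": 0.1, "ax": 0, "ay": 0, "az": 1.05, "jaw": -0.2}])

```text
time: 13.95
ee_pos: [0.461, 0.2888, 0.3043]
tcp_rot: [3.14, 0.001, 2.642]
force: [0.6, 0.4, 0.4]
grip_width: 0.398
```

Run:
```python
from fit import *
np.set_printoptions(precision=4,suppress=True)
for n in("scene","top"):
    f=grab(n); MODELS["sq2"]=MODELS["square"][:3]; MODELS["sq3"]=MODELS["square"][:3]+MODELS["square"][4:]
    for k in("sq2","sq3"): print(n,end=" "); fit(f,k,[.487,.0115,.0135],0,R=(3,2,1.5,1.5))
    fit(f,"lock",[.4576,.3515,-.22],0,R=(2,1.5,1.5))
s=robot.sense(); print(s["ee_pos"],s["tcp_rot"],s["grip_width"],s["time"],s["force"])
```

```text
scene sq2 [0.4879 0.0121 0.0155] med|r| px 0.1 edges [0.0, 0.02, -0.0] [36, 36, 36]
scene sq3 [0.4873 0.0111 0.0255] med|r| px 0.12 edges [-0.01, -0.07, 0.01, 0.09, -0.12] [36, 36, 36, 33, 36]
lock [ 0.4577  0.3513 -0.2058] med|r| px 0.1 edges [0.1, -0.05, 0.1, 0.0] [35, 22, 36, 36]
top sq2 [ 0.4869  0.0129 -0.0012] med|r| px 0.11 edges [0.19, 0.0, 0.11] [36, 36, 36]
top sq3 [0.4862 0.012  0.008 ] med|r| px 0.08 edges [0.19, -0.08, 0.1, -0.01, -0.13] [36, 36, 36, 36, 36]
lock [ 0.4584  0.3512 -0.2089] med|r| px 0.36 edges [0.01, 0.16, -0.06, 0.27] [25, 36, 32, 31]
[0.4608 0.2908 0.3044] [3.1381 0.0011 2.6429] 0.4004092712805231 14.05 [ 0.4372 -0.359  -0.1463]
```

Call:
step_arm(deltas=[{"x": 0, "y": 0.05, "z": 0, "ax": 0, "ay": 0, "az": 0.17, "jaw": -0.2}, {"x": -0.003, "y": 0.0605, "z": -0.03, "ax": 0, "ay": 0, "az": 0.285, "jaw": -0.2}, {"x": -0.003, "y": 0.0605, "z": -0.05, "ax": 0, "ay": 0, "az": 0.285, "jaw": -0.2}, {"x": -0.003, "y": 0.0605, "z": -0.05, "ax": 0, "ay": 0, "az": 0.285, "jaw": -0.2}, {"x": -0.003, "y": 0.0605, "z": -0.05, "ax": 0, "ay": 0, "az": 0.285, "jaw": -0.2}])

```text
time: 14.68
ee_pos: [0.4577, 0.3469, 0.2548]
tcp_rot: [3.141, 0.001, 2.919]
force: [-0.6, -0.7, -0.5]
grip_width: 0.398
```

Call:
step_arm(deltas=[{"x": 0, "y": 0.0044, "z": -0.02, "ax": 0, "ay": 0, "az": 0.007, "jaw": -0.2}, {"x": 0, "y": 0.0044, "z": -0.0355, "ax": 0, "ay": 0, "az": 0.007, "jaw": -0.2}, {"x": 0, "y": 0.0044, "z": -0.0355, "ax": 0, "ay": 0, "az": 0.007, "jaw": -0.2}, {"x": 0, "y": 0.0044, "z": -0.0355, "ax": 0, "ay": 0, "az": 0.007, "jaw": -1}, {"x": 0, "y": 0.0044, "z": -0.0355, "ax": 0, "ay": 0, "az": 0.007, "jaw": -1}, {"x": 0, "y": 0.0044, "z": -0.0355, "ax": 0, "ay": 0, "az": 0.007, "jaw": -1}, {"x": 0, "y": 0.0044, "z": -0.0355, "ax": 0, "ay": 0, "az": 0.007, "jaw": -1}, {"x": 0, "y": 0.0044, "z": -0.0355, "ax": 0, "ay": 0, "az": 0.007, "jaw": -1}], newtons=50)

```text
time: 15.68
ee_pos: [0.4572, 0.3516, 0.2185]
tcp_rot: [-3.141, -0.0, 2.928]
force: [0.4, -0.7, -1.3]
grip_width: 0.127
```

Run:
```python
from h import *
f=grab("scene"); cv2.imwrite("pics/g2.png",cv2.resize(f["img"][60:180,250:390],None,fx=5,fy=5))
s=robot.sense(); print(s["ee_pos"],s["tcp_rot"],s["grip_width"],s["time"],s["force"],s["joints"])
```

```text
[0.45719683 0.35157646 0.21853551] [-3.14145044e+00 -9.22619991e-05  2.92780500e+00] 0.12770893991586063 15.725 [ 0.52299349 -0.6386984  -2.47427472] [ 6.52945343e-01  5.16731975e-01  1.86992962e+00 -3.17091379e-05
  7.55099178e-01 -7.04040245e-01]
```

View pics/g2.png

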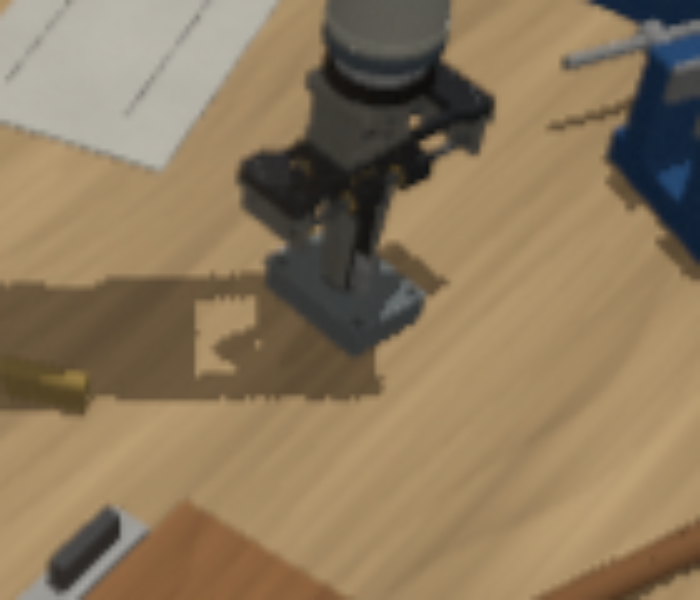

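Call:
step_arm(deltas=[{"x": 0, "y": 0, "z": 0.04, "ax": 0, "ay": 0, "az": 0, "jaw": -1}, {"x": 0, "y": -0.02, "z": 0.09, "ax": 0, "ay": 0, "az": 0, "jaw": -1}, {"x": 0.02, "y": -0.07, "z": 0.1, "ax": 0, "ay": 0, "az": 0.05, "jaw": -1}, {"x": 0.04, "y": -0.12, "z": 0.1, "ax": 0, "ay": 0, "az": 0.1, "jaw": -1}, {"x": 0.06, "y": -0.17, "z": 0.1, "ax": 0, "ay": 0, "az": 0.15, "jaw": -1}, {"x": 0.08, "y": -0.22, "z": 0.1, "ax": 0, "ay": 0, "az": 0.2, "jaw": -1}, {"x": 0.096, "y": -0.27, "z": 0.1, "ax": 0, "ay": 0, "az": 0.227, "jaw": -1}, {"x": 0.096, "y": -0.325, "z": 0.1, "ax": 0, "ay": 0, "az": 0.227, "jaw": -1}, {"x": 0.096, "y": -0.38, "z": 0.1, "ax": 0, "ay": 0, "az": 0.227, "jaw": -1}, {"x": 0.096, "y": -0.43, "z": 0.1, "ax": 0, "ay": 0, "az": 0.227, "jaw": -1}])

```text
time: 16.98
ee_pos: [0.5528, -0.0802, 0.3183]
tcp_rot: [3.142, -0.0, -3.129]
force: [0.5, 0.3, -2.9]
grip_width: 0.127
```

Call:
step_arm(deltas=[{"x": 0, "y": -0.012, "z": -0.03, "ax": 0, "ay": 0, "az": 0, "jaw": -1}, {"x": 0, "y": -0.012, "z": -0.05, "ax": 0, "ay": 0, "az": 0, "jaw": -1}, {"x": 0, "y": -0.012, "z": -0.05, "ax": 0, "ay": 0, "az": 0, "jaw": -1}, {"x": 0, "y": -0.012, "z": -0.05, "ax": 0, "ay": 0, "az": 0, "jaw": -1}])

```text
time: 17.48
ee_pos: [0.5535, -0.0902, 0.2691]
tcp_rot: [-3.142, 0.0, -3.128]
force: [0.1, -0.3, -3.4]
grip_width: 0.127
```

```bash
cat > m3.py <<'E'
import sys
from fit import *
np.set_printoptions(precision=4,suppress=True)
z0=float(sys.argv[1]); tag=sys.argv[2]; L=eval(sys.argv[3])
for n in("scene","top"):
    f=grab(n); MODELS["sq2"]=MODELS["square"][:3]; MODELS["sqi"]=MODELS["square"][1:3]
    for k in("sq2","sqi"): print(n,end=" "); fit(f,k,[.4875,.012,.0135],0,R=(2,1.5,1.5))
    fit(f,"lock",L,z0,R=(3,2,1.5,1.5))
    c=P(f,np.array([[.53,-.04,.03]]))[0].astype(int); cv2.imwrite(f"pics/{tag}_{n}.png",cv2.resize(f["img"][c[1]-55:c[1]+55,c[0]-70:c[0]+70],None,fx=5,fy=5,interpolation=cv2.INTER_CUBIC))
s=robot.sense(); print(s["ee_pos"],s["tcp_rot"],s["grip_width"],s["time"],s["force"],s["ft_torque"])
E
python3 m3.py .05 d "[.554,-.094,.0135]"
```

```text
scene sq2 [ 0.4885  0.0144 -0.0004] med|r| px 0.2 edges [-0.01, -0.0, 0.02] [30, 36, 36]
scene sqi [ 0.4891  0.0156 -0.013 ] med|r| px 0.15 edges [-0.0, -0.0] [36, 36]
lock [ 0.5629 -0.1004  0.016 ] med|r| px 0.2 edges [-0.06, 0.14, -0.56, 0.24] [36, 33, 26, 14]
top sq2 [0.4895 0.0116 0.0218] med|r| px 0.3 edges [0.2, 0.04, -0.0] [12, 8, 34]
top sqi [0.4893 0.0113 0.0243] med|r| px 0.2 edges [0.01, 0.0] [7, 34]
lock [ 0.5501 -0.0867  0.0774] med|r| px 0.43 edges [-0.37, None, -0.34, 0.11] [16, 0, 21, 35]
[ 0.5537 -0.0901  0.2696] [-3.1413  0.0016 -3.1278] 0.12576195096177523 17.575 [-0.6032 -0.5415 -3.8719] [ 0.037  -0.0818 -0.0107]
```

View pics/d_scene.png

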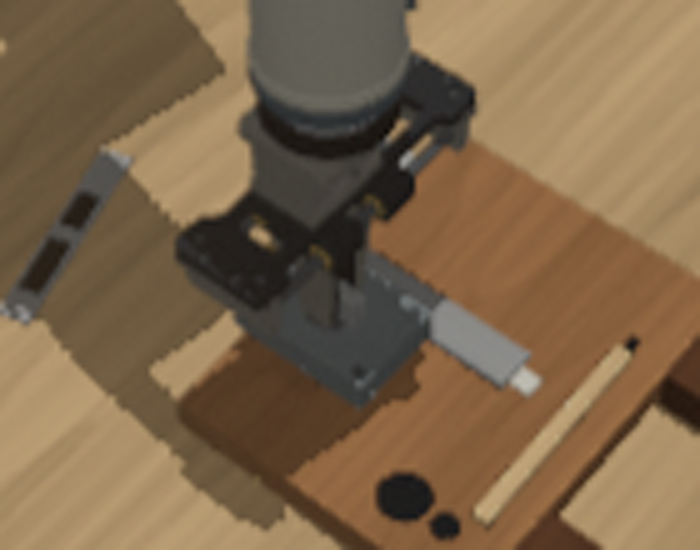

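View pics/d_top.png

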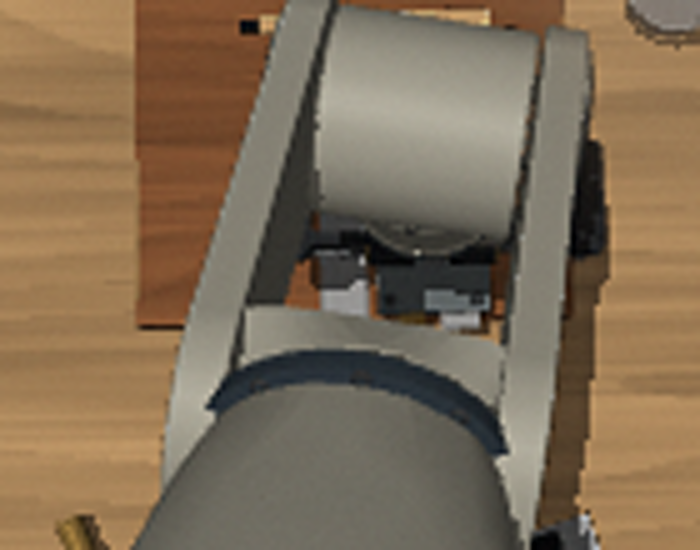

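Call:
step_arm(deltas=[{"x": 0, "y": 0, "z": -0.01, "ax": 0, "ay": 0, "az": 0, "jaw": -1}, {"x": 0, "y": 0, "z": -0.018, "ax": 0, "ay": 0, "az": 0, "jaw": -1}, {"x": 0, "y": 0, "z": -0.0195, "ax": 0, "ay": 0, "az": 0, "jaw": -1}, {"x": 0, "y": 0, "z": -0.02, "ax": 0, "ay": 0, "az": 0, "jaw": -1}, {"x": 0, "y": 0, "z": -0.02, "ax": 0, "ay": 0, "az": 0, "jaw": -1}])

```text
time: 18.2
ee_pos: [0.5533, -0.0904, 0.2486]
tcp_rot: [-3.142, 0.0, -3.128]
force: [-0.1, -1.3, -3.7]
grip_width: 0.129
```

Call:
step_arm(deltas=[{"x": 0.0005, "y": 0, "z": -0.0007, "ax": 0, "ay": 0, "az": 0, "jaw": -1}, {"x": 0.0005, "y": 0, "z": -0.0007, "ax": 0, "ay": 0, "az": 0, "jaw": -1}])

```text
time: 18.45
ee_pos: [0.5536, -0.0904, 0.2485]
tcp_rot: [-3.142, -0.0, -3.128]
force: [-3.2, -0.0, 6.0]
grip_width: 0.127
```

Call:
step_arm(deltas=[{"x": 0, "y": 0.002, "z": 0, "ax": 0, "ay": 0, "az": 0, "jaw": -1}, {"x": 0, "y": 0.004, "z": 0, "ax": 0, "ay": 0, "az": 0, "jaw": -1}, {"x": 0, "y": 0.005, "z": 0, "ax": 0, "ay": 0, "az": 0, "jaw": -1}, {"x": 0, "y": 0.005, "z": 0, "ax": 0, "ay": 0, "az": 0, "jaw": -1}])

```text
time: 18.95
ee_pos: [0.5544, -0.0855, 0.2485]
tcp_rot: [-3.141, 0.002, -3.128]
force: [-0.5, -3.9, 6.6]
grip_width: 0.128
```

Call:
step_arm(deltas=[{"x": -0.0006, "y": 0.001, "z": 0.0005, "ax": 0, "ay": 0, "az": 0, "jaw": -1}, {"x": -0.0006, "y": 0.002, "z": 0.0005, "ax": 0, "ay": 0, "az": 0, "jaw": -1}, {"x": -0.0006, "y": 0.002, "z": 0.0005, "ax": 0, "ay": 0, "az": 0, "jaw": -1}])

```text
time: 19.32
ee_pos: [0.5533, -0.0833, 0.2485]
tcp_rot: [-3.142, 0.001, -3.128]
force: [0.8, -2.1, 2.5]
grip_width: 0.124
```

```bash
python3 m3.py .03 e "[.554,-.084,.0135]"
```

```text
scene sq2 [ 0.489   0.0154 -0.01  ] med|r| px 0.22 edges [0.18, -0.01, 0.12] [30, 36, 36]
scene sqi [0.4886 0.0137 0.0001] med|r| px 0.17 edges [-0.07, 0.0] [36, 36]
lock [ 0.5632 -0.0926  0.0123] med|r| px 0.28 edges [-0.21, 0.14, -0.85, 0.5] [36, 35, 29, 14]
top sq2 [-8.7444 -0.1127  0.0146] med|r| px nan edges [None, None, None] [0, 0, 0]
top sqi [-8.7575 -0.1129  0.0145] med|r| px nan edges [None, None] [0, 0]
lock [ 0.5538 -0.0913 -0.166 ] med|r| px 0.24 edges [-0.01, -0.36, -0.2, -0.04] [24, 1, 9, 36]
[ 0.5533 -0.0833  0.2485] [ 3.1416  0.0005 -3.1283] 0.12720099819266226 19.425 [ 1.1138 -1.6863  2.6323] [-0.2246 -0.2914 -0.0555]
  return _methods._mean(a, axis=axis, dtype=dtype,
  ret = ret.dtype.type(ret / rcount)
```

View pics/e_scene.png

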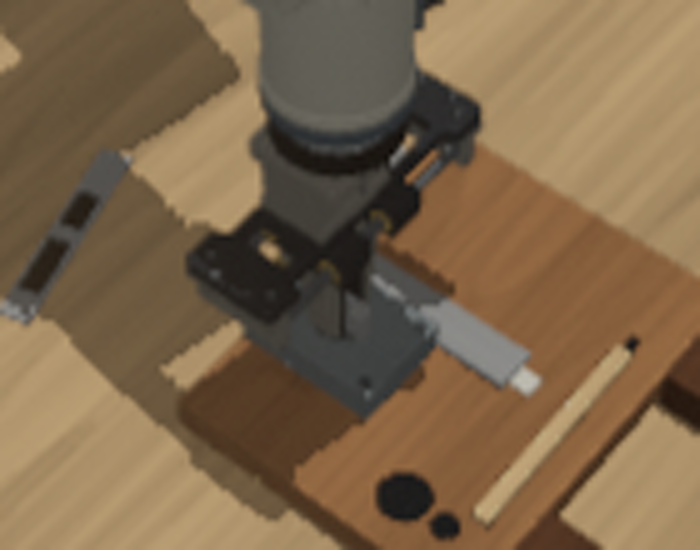

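View pics/e_top.png

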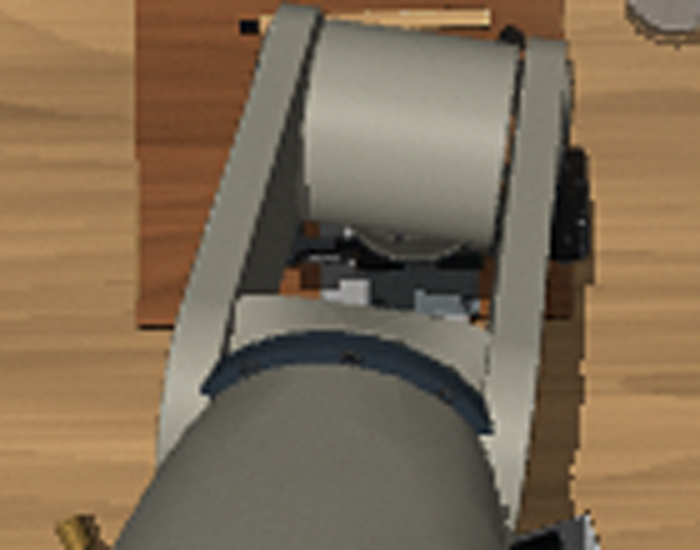

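Not yet in contact as far as the force shows, so I'll advance in +y by small steps.

Call:
step_arm(deltas=[{"x": 0, "y": 0.0007, "z": 0, "ax": 0, "ay": 0, "az": 0, "jaw": -1}, {"x": 0, "y": 0.0007, "z": 0, "ax": 0, "ay": 0, "az": 0, "jaw": -1}])

```text
time: 19.68
ee_pos: [0.5533, -0.0829, 0.2485]
tcp_rot: [-3.141, 0.001, -3.128]
force: [1.7, -4.7, 3.6]
grip_width: 0.126
```

Call:
step_arm(deltas=[{"x": 0, "y": 0.0007, "z": 0, "ax": 0, "ay": 0, "az": 0, "jaw": -1}, {"x": 0, "y": 0.0007, "z": 0, "ax": 0, "ay": 0, "az": 0, "jaw": -1}])

```text
time: 19.92
ee_pos: [0.5534, -0.0824, 0.2486]
tcp_rot: [-3.141, 0.001, -3.128]
force: [0.7, -5.5, 2.7]
grip_width: 0.127
```

Call:
step_arm(deltas=[{"x": 0, "y": 0.0007, "z": 0, "ax": 0, "ay": 0, "az": 0, "jaw": -1}, {"x": 0, "y": 0.0007, "z": 0, "ax": 0, "ay": 0, "az": 0, "jaw": -1}])

```text
time: 20.18
ee_pos: [0.5534, -0.0817, 0.2485]
tcp_rot: [-3.141, 0.001, -3.128]
force: [1.6, -6.4, 3.8]
grip_width: 0.122
```

Call:
step_arm(deltas=[{"x": 0, "y": -0.0005, "z": 0.0003, "ax": 0, "ay": 0, "az": 0, "jaw": -1}, {"x": 0, "y": -0.0005, "z": 0.0003, "ax": 0, "ay": 0, "az": 0, "jaw": -0.5}, {"x": 0, "y": -0.0005, "z": 0.0003, "ax": 0, "ay": 0, "az": 0, "jaw": -0.5}, {"x": 0, "y": -0.0005, "z": 0.0003, "ax": 0, "ay": 0, "az": 0, "jaw": -0.5}, {"x": 0, "y": -0.0005, "z": 0.05, "ax": 0, "ay": 0, "az": 0, "jaw": -0.5}, {"x": 0, "y": -0.03, "z": 0.1, "ax": 0, "ay": 0, "az": 0, "jaw": -0.5}, {"x": -0.03, "y": -0.08, "z": 0.12, "ax": 0, "ay": 0, "az": 0, "jaw": -0.5}, {"x": -0.06, "y": -0.13, "z": 0.12, "ax": 0, "ay": 0, "az": 0, "jaw": -1}, {"x": -0.09, "y": -0.18, "z": 0.12, "ax": 0, "ay": 0, "az": 0, "jaw": -1}, {"x": -0.12, "y": -0.22, "z": 0.12, "ax": 0, "ay": 0, "az": 0, "jaw": -1}])

```text
time: 21.42
ee_pos: [0.4319, -0.3027, 0.3685]
tcp_rot: [-3.141, 0.0, -3.129]
force: [1.2, -1.0, 1.1]
grip_width: 0.006
```

```bash
python3 m3.py .03 f "[.554,-.082,.0135]"
```

```text
scene sq2 [0.4868 0.0107 0.0397] med|r| px 0.19 edges [-0.14, -0.01, -0.13] [27, 36, 36]
scene sqi [0.4876 0.0128 0.0238] med|r| px 0.12 edges [-0.03, 0.02] [36, 36]
lock [ 0.5535 -0.0817  0.0071] med|r| px 0.1 edges [0.1, -0.0, -0.0, 0.01] [36, 35, 36, 36]
top sq2 [0.4856 0.0122 0.0286] med|r| px 0.11 edges [0.14, -0.0, 0.17] [36, 36, 36]
top sqi [0.4857 0.0117 0.0276] med|r| px 0.1 edges [-0.0, 0.0] [36, 36]
lock [ 0.5528 -0.0811  0.0295] med|r| px 0.3 edges [-0.2, 0.03, -0.19, 0.04] [36, 36, 36, 36]
[ 0.4307 -0.3039  0.3684] [-3.1411 -0.001  -3.132 ] 0.0022174964061406747 21.525 [0.7781 0.7745 0.5894] [ 0.0568 -0.1614 -0.0702]
```

View pics/f_scene.png

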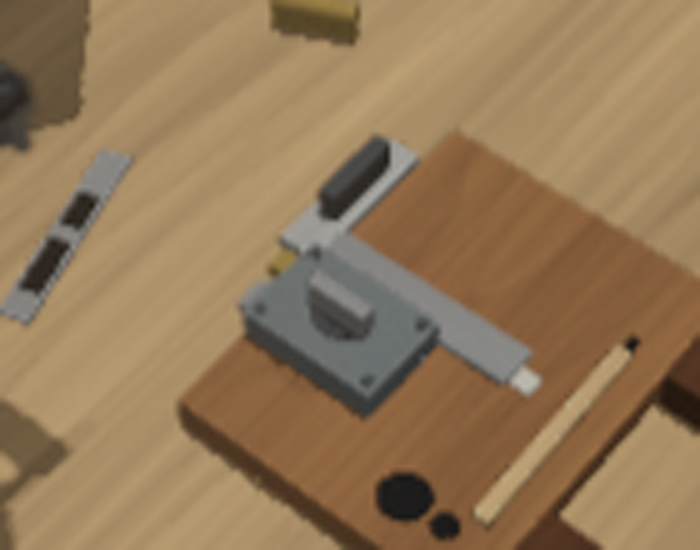

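View pics/f_top.png

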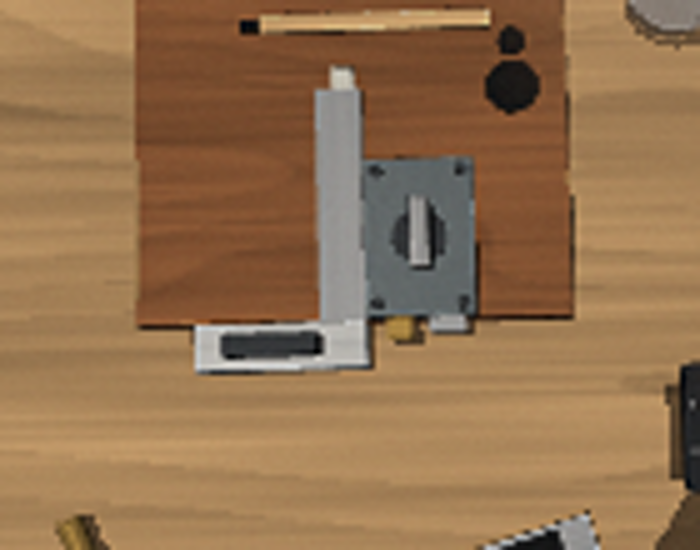

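The square has turned by about +0.02 under the lock's push: its top-view yaw went from about 0.00 to 0.028. The blade leans left at (316,90) against (320,322) at the bottom. I'll press the stock's back, a little towards its +y end, to bring it flush again.

Call:
step_arm(deltas=[{"x": -0.01, "y": 0.055, "z": -0.01, "ax": 0, "ay": 0, "az": 0, "jaw": -1}, {"x": -0.01, "y": 0.11, "z": -0.03, "ax": 0, "ay": 0, "az": 0, "jaw": -1}, {"x": -0.01, "y": 0.165, "z": -0.05, "ax": 0, "ay": 0, "az": 0, "jaw": -1}, {"x": -0.01, "y": 0.22, "z": -0.07, "ax": 0, "ay": 0, "az": 0, "jaw": -1}, {"x": -0.01, "y": 0.275, "z": -0.07, "ax": 0, "ay": 0, "az": 0, "jaw": -1}, {"x": -0.01, "y": 0.326, "z": -0.07, "ax": 0, "ay": 0, "az": 0, "jaw": -1}, {"x": -0.01, "y": 0.326, "z": -0.12, "ax": 0, "ay": 0, "az": 0, "jaw": -1}, {"x": -0.01, "y": 0.326, "z": -0.164, "ax": 0, "ay": 0, "az": 0, "jaw": -1}, {"x": 0.01, "y": 0.326, "z": -0.164, "ax": 0, "ay": 0, "az": 0, "jaw": -1}, {"x": 0.022, "y": 0.326, "z": -0.164, "ax": 0, "ay": 0, "az": 0, "jaw": -1}])

```text
time: 22.78
ee_pos: [0.4559, 0.0254, 0.204]
tcp_rot: [3.141, -0.001, -3.128]
force: [0.6, -0.4, -0.2]
grip_width: 0.006
```

Call:
step_arm(deltas=[{"x": 0.002, "y": 0, "z": 0, "ax": 0, "ay": 0, "az": 0, "jaw": -1}, {"x": 0.004, "y": 0, "z": 0, "ax": 0, "ay": 0, "az": 0, "jaw": -1}, {"x": 0.006, "y": 0, "z": 0, "ax": 0, "ay": 0, "az": 0, "jaw": -1}, {"x": 0.006, "y": 0, "z": 0, "ax": 0, "ay": 0, "az": 0, "jaw": -1}])

```text
time: 23.28
ee_pos: [0.461, 0.0247, 0.2046]
tcp_rot: [3.142, 0.0, -3.129]
force: [0.4, 0.3, 0.0]
grip_width: 0.008
```

Call:
step_arm(deltas=[{"x": 0.0015, "y": 0, "z": 0, "ax": 0, "ay": 0, "az": 0, "jaw": -1}, {"x": 0.003, "y": 0, "z": 0, "ax": 0, "ay": 0, "az": 0, "jaw": -1}, {"x": 0.003, "y": 0, "z": 0, "ax": 0, "ay": 0, "az": 0, "jaw": -1}])

```text
time: 23.65
ee_pos: [0.4625, 0.0247, 0.204]
tcp_rot: [-3.142, -0.005, -3.129]
force: [-7.3, 1.1, 5.3]
grip_width: 0.004
```

Call:
step_arm(deltas=[{"x": 0.001, "y": 0, "z": 0, "ax": 0, "ay": 0, "az": 0, "jaw": -1}, {"x": 0.001, "y": 0, "z": 0, "ax": 0, "ay": 0, "az": 0, "jaw": -1}])

```text
time: 23.9
ee_pos: [0.4629, 0.0247, 0.2038]
tcp_rot: [3.142, -0.006, -3.129]
force: [-9.9, 2.1, 6.3]
grip_width: 0.005
```

Call:
step_arm(deltas=[{"x": 0.001, "y": 0, "z": 0, "ax": 0, "ay": 0, "az": 0, "jaw": -1}, {"x": 0.001, "y": 0, "z": 0, "ax": 0, "ay": 0, "az": 0, "jaw": -1}])

```text
time: 24.15
ee_pos: [0.4633, 0.0247, 0.2037]
tcp_rot: [-3.142, -0.008, -3.129]
force: [-11.3, 0.3, 7.7]
grip_width: 0.007
```

Call:
step_arm(deltas=[{"x": -0.02, "y": 0, "z": 0, "ax": 0, "ay": 0, "az": 0, "jaw": -1}, {"x": -0.05, "y": 0, "z": 0.05, "ax": 0, "ay": 0, "az": 0, "jaw": -1}, {"x": -0.06, "y": 0.05, "z": 0.1, "ax": 0, "ay": 0, "az": 0, "jaw": -1}, {"x": -0.06, "y": 0.1, "z": 0.12, "ax": 0, "ay": 0, "az": 0, "jaw": -1}, {"x": -0.06, "y": 0.16, "z": 0.12, "ax": 0, "ay": 0, "az": 0, "jaw": -1}, {"x": -0.06, "y": 0.22, "z": 0.12, "ax": 0, "ay": 0, "az": 0, "jaw": -1}])

```text
time: 24.9
ee_pos: [0.4061, 0.2467, 0.3253]
tcp_rot: [3.14, 0.002, -3.129]
force: [1.2, 0.4, 0.2]
grip_width: 0.005
```

```bash
python3 m3.py .03 g "[.554,-.082,.0135]"
python3 - <<'E'
import cv2
for n in("scene","top"): pass
from fit import *
for n in ("scene","top"):
    f=grab(n)
    MODELS["near"]=[((-.11,.06,.03),(-.11,.135,.03)),((-.11,-.135,.03),(-.11,-.09,.03))]+[MODELS["board"][0],MODELS["board"][1]]
    fit(f,"near",[.612,-.038,.0134],0,R=(2,1.5))
    c=P(f,np.array([[.51,-.02,.03]]))[0].astype(int); cv2.imwrite(f"pics/g2_{n}.png",cv2.resize(f["img"][c[1]-28:c[1]+28,c[0]-35:c[0]+35],None,fx=10,fy=10,interpolation=cv2.INTER_CUBIC))
E
```

```text
scene sq2 [0.4875 0.0108 0.0305] med|r| px 0.21 edges [-0.24, 0.02, -0.18] [27, 36, 36]
scene sqi [0.4882 0.013  0.0149] med|r| px 0.14 edges [-0.0, 0.01] [36, 36]
lock [ 0.5534 -0.082  -0.0022] med|r| px 0.1 edges [0.1, -0.0, 0.05, -0.05] [36, 35, 36, 36]
top sq2 [0.4864 0.0127 0.0082] med|r| px 0.12 edges [0.09, -0.01, 0.12] [36, 36, 36]
top sqi [0.4858 0.0111 0.0255] med|r| px 0.1 edges [-0.0, -0.07] [36, 36]
lock [ 0.5525 -0.0816  0.0161] med|r| px 0.29 edges [0.0, 0.11, 0.05, 0.2] [36, 36, 36, 36]
[0.4064 0.2495 0.3251] [ 3.1388  0.0028 -3.1244] 0.003429828279015341 25.0 [0.0844 0.158  0.3459] [ 0.0716 -0.1909 -0.0355]
near [ 0.6116 -0.0379  0.0205] med|r| px 0.13 edges [0.19, -0.08, 0.07, 0.02] [36, 36, 36, 36]
near [ 0.6104 -0.0392  0.0127] med|r| px 0.22 edges [-0.16, 0.07, -0.04, -0.21] [36, 36, 36, 36]
```

View pics/g2_scene.png

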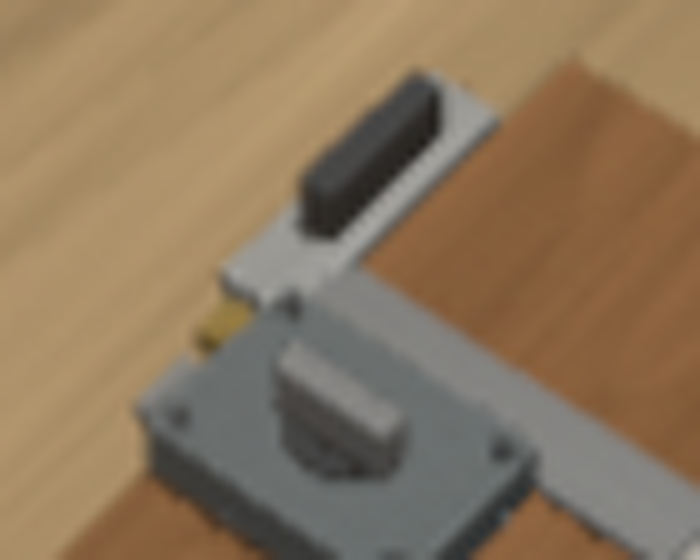

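View pics/g2_top.png

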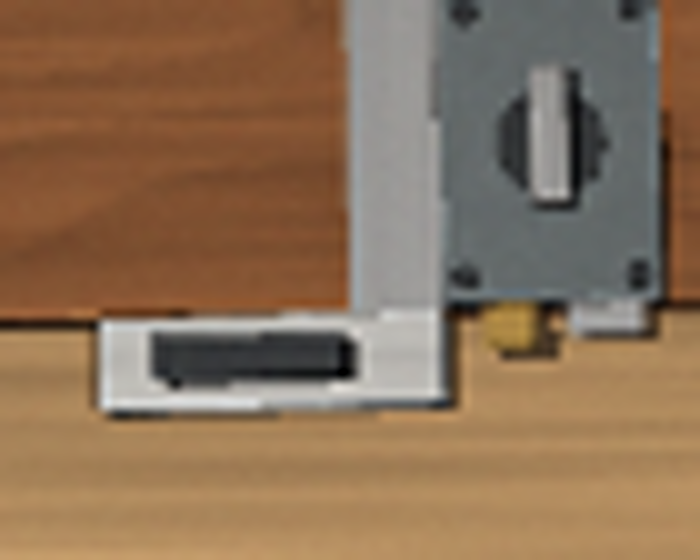

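View pics/g_top.png

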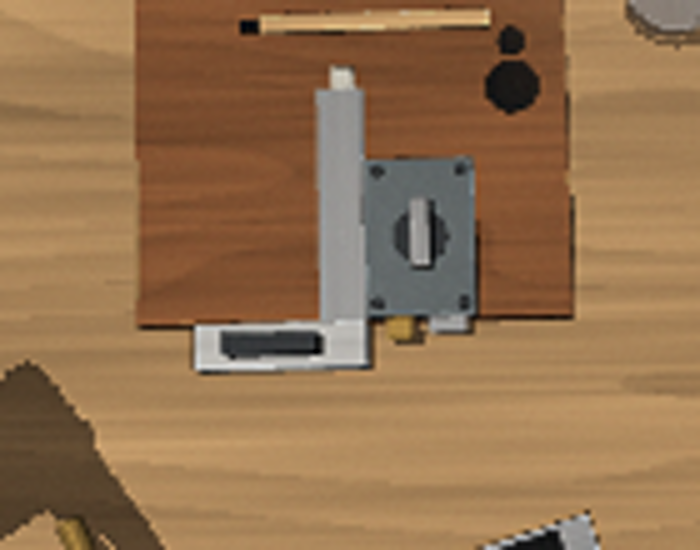

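The stock is flush against the edge again: the scene inner-edge yaw is 0.0149 against 0.0134 for the board, and the top crop shows no gap along the stock at (100–440, 315). To close any small gap between lock and blade, I'll nudge the lock's free side very gently.

Call:
step_arm(deltas=[{"x": 0.02, "y": -0.055, "z": 0.01, "ax": 0, "ay": 0, "az": 0, "jaw": -1}, {"x": 0.04, "y": -0.11, "z": 0.01, "ax": 0, "ay": 0, "az": 0, "jaw": -1}, {"x": 0.06, "y": -0.165, "z": 0.01, "ax": 0, "ay": 0, "az": 0, "jaw": -1}, {"x": 0.08, "y": -0.22, "z": 0.01, "ax": 0, "ay": 0, "az": 0, "jaw": -1}, {"x": 0.1, "y": -0.275, "z": 0.01, "ax": 0, "ay": 0, "az": 0, "jaw": -1}, {"x": 0.12, "y": -0.33, "z": 0.01, "ax": 0, "ay": 0, "az": 0, "jaw": -1}, {"x": 0.138, "y": -0.38, "z": 0.01, "ax": 0, "ay": 0, "az": 0, "jaw": -1}, {"x": 0.138, "y": -0.404, "z": 0, "ax": 0, "ay": 0, "az": 0, "jaw": -1}, {"x": 0.138, "y": -0.404, "z": -0.03, "ax": 0, "ay": 0, "az": 0, "jaw": -1}, {"x": 0.138, "y": -0.404, "z": -0.03, "ax": 0, "ay": 0, "az": 0, "jaw": -1}])

```text
time: 26.35
ee_pos: [0.5421, -0.1606, 0.2925]
tcp_rot: [3.14, -0.005, -3.131]
force: [-0.6, -0.2, -0.3]
grip_width: 0.004
```

Call:
step_arm(deltas=[{"x": 0, "y": 0, "z": -0.035, "ax": 0, "ay": 0, "az": 0, "jaw": -1}, {"x": 0, "y": 0, "z": -0.067, "ax": 0, "ay": 0, "az": 0, "jaw": -1}, {"x": 0, "y": 0, "z": -0.067, "ax": 0, "ay": 0, "az": 0, "jaw": -1}, {"x": 0, "y": 0, "z": -0.067, "ax": 0, "ay": 0, "az": 0, "jaw": -1}])

```text
time: 26.85
ee_pos: [0.5446, -0.1596, 0.2289]
tcp_rot: [-3.141, 0.001, -3.128]
force: [-0.4, 0.5, 0.6]
grip_width: 0.005
```

Call:
step_arm(deltas=[{"x": 0, "y": 0.008, "z": 0, "ax": 0, "ay": 0, "az": 0, "jaw": -1}, {"x": 0, "y": 0.015, "z": 0, "ax": 0, "ay": 0, "az": 0, "jaw": -1}, {"x": 0, "y": 0.02, "z": 0, "ax": 0, "ay": 0, "az": 0, "jaw": -1}, {"x": 0, "y": 0.02, "z": 0, "ax": 0, "ay": 0, "az": 0, "jaw": -1}])

```text
time: 27.35
ee_pos: [0.5442, -0.1387, 0.2276]
tcp_rot: [-3.142, 0.0, -3.128]
force: [0.8, -0.5, -0.3]
grip_width: 0.005
```

Run:
```python
from h import *
for n in ("scene",):
    f=grab(n); cv2.imwrite("pics/h1.png",cv2.resize(f["img"][130:240,200:340],None,fx=5,fy=5,interpolation=cv2.INTER_CUBIC))
```

```text
(no output)
```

View pics/h1.png

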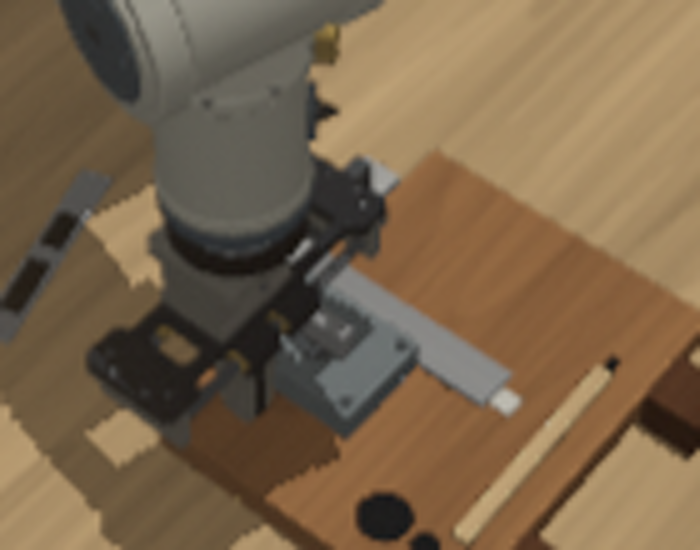

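The finger, at about (250,385), is just short of the lock's free side. I'll advance slowly.

Call:
step_arm(deltas=[{"x": 0, "y": 0.001, "z": 0, "ax": 0, "ay": 0, "az": 0, "jaw": -1}, {"x": 0, "y": 0.002, "z": 0, "ax": 0, "ay": 0, "az": 0, "jaw": -1}, {"x": 0, "y": 0.002, "z": 0, "ax": 0, "ay": 0, "az": 0, "jaw": -1}])

```text
time: 27.78
ee_pos: [0.5441, -0.1373, 0.2273]
tcp_rot: [3.142, -0.0, -3.128]
force: [0.5, 0.5, -0.6]
grip_width: 0.001
```

Call:
step_arm(deltas=[{"x": 0, "y": 0.001, "z": 0, "ax": 0, "ay": 0, "az": 0, "jaw": -1}, {"x": 0, "y": 0.001, "z": 0, "ax": 0, "ay": 0, "az": 0, "jaw": -1}])

```text
time: 28.02
ee_pos: [0.5441, -0.1363, 0.2274]
tcp_rot: [3.142, -0.0, -3.128]
force: [-0.4, -0.7, -0.2]
grip_width: 0.001
```

Call:
step_arm(deltas=[{"x": 0, "y": 0.001, "z": 0, "ax": 0, "ay": 0, "az": 0, "jaw": -1}, {"x": 0, "y": 0.001, "z": 0, "ax": 0, "ay": 0, "az": 0, "jaw": -1}])

```text
time: 28.28
ee_pos: [0.5441, -0.1352, 0.2274]
tcp_rot: [-3.142, -0.0, -3.128]
force: [-0.2, -0.8, -0.3]
grip_width: 0.001
```

Call:
step_arm(deltas=[{"x": 0, "y": 0.0006, "z": 0, "ax": 0, "ay": 0, "az": 0, "jaw": -1}, {"x": 0, "y": 0.0006, "z": 0, "ax": 0, "ay": 0, "az": 0, "jaw": -1}])

```text
time: 28.52
ee_pos: [0.5441, -0.1346, 0.2274]
tcp_rot: [-3.142, -0.0, -3.128]
force: [-0.2, -0.7, -0.6]
grip_width: 0.007
```

Call:
step_arm(deltas=[{"x": 0, "y": 0.0006, "z": 0, "ax": 0, "ay": 0, "az": 0, "jaw": -1}, {"x": 0, "y": 0.0006, "z": 0, "ax": 0, "ay": 0, "az": 0, "jaw": -1}])

```text
time: 28.78
ee_pos: [0.5441, -0.134, 0.2274]
tcp_rot: [3.142, -0.0, -3.128]
force: [0.3, 0.4, -0.1]
grip_width: 0.002
```

Call:
step_arm(deltas=[{"x": 0, "y": 0.0004, "z": 0, "ax": 0, "ay": 0, "az": 0, "jaw": -1}, {"x": 0, "y": 0.0004, "z": 0, "ax": 0, "ay": 0, "az": 0, "jaw": -1}])

```text
time: 29.02
ee_pos: [0.5442, -0.1337, 0.2274]
tcp_rot: [-3.142, 0.0, -3.128]
force: [-1.0, -0.1, 0.4]
grip_width: 0.002
```

Call:
step_arm(deltas=[{"x": 0, "y": 0.0006, "z": 0, "ax": 0, "ay": 0, "az": 0, "jaw": -1}, {"x": 0, "y": 0.0006, "z": 0, "ax": 0, "ay": 0, "az": 0, "jaw": -1}])

```text
time: 29.28
ee_pos: [0.5441, -0.133, 0.2274]
tcp_rot: [-3.142, 0.0, -3.128]
force: [0.3, -0.3, 0.0]
grip_width: 0.003
```

Call:
step_arm(deltas=[{"x": 0, "y": 0.0005, "z": 0, "ax": 0, "ay": 0, "az": 0, "jaw": -1}, {"x": 0, "y": 0.0005, "z": 0, "ax": 0, "ay": 0, "az": 0, "jaw": -1}])

```text
time: 29.52
ee_pos: [0.5441, -0.1325, 0.2274]
tcp_rot: [3.142, 0.0, -3.128]
force: [0.1, -1.0, 0.3]
grip_width: 0.006
```

Call:
step_arm(deltas=[{"x": 0, "y": 0.0004, "z": 0, "ax": 0, "ay": 0, "az": 0, "jaw": -1}, {"x": 0, "y": 0.0004, "z": 0, "ax": 0, "ay": 0, "az": 0, "jaw": -1}])

```text
time: 29.78
ee_pos: [0.5441, -0.1321, 0.2274]
tcp_rot: [-3.142, 0.0, -3.128]
force: [-0.4, -0.6, -0.6]
grip_width: 0.002
```

Call:
step_arm(deltas=[{"x": 0, "y": 0.0005, "z": 0, "ax": 0, "ay": 0, "az": 0, "jaw": -1}, {"x": 0, "y": 0.0005, "z": 0, "ax": 0, "ay": 0, "az": 0, "jaw": -1}])

```text
time: 30.02
ee_pos: [0.5441, -0.1317, 0.2274]
tcp_rot: [-3.141, 0.0, -3.128]
force: [0.4, -0.4, -0.5]
grip_width: 0.005
```

Call:
step_arm(deltas=[{"x": 0, "y": 0.0004, "z": 0, "ax": 0, "ay": 0, "az": 0, "jaw": -1}, {"x": 0, "y": 0.0004, "z": 0, "ax": 0, "ay": 0, "az": 0, "jaw": -1}])

```text
time: 30.28
ee_pos: [0.5441, -0.1315, 0.2274]
tcp_rot: [-3.141, -0.0, -3.128]
force: [-0.2, -4.4, -0.0]
grip_width: 0.001
```

Call:
step_arm(deltas=[{"x": 0, "y": 0.0004, "z": 0, "ax": 0, "ay": 0, "az": 0, "jaw": -1}, {"x": 0, "y": 0.0004, "z": 0, "ax": 0, "ay": 0, "az": 0, "jaw": -1}])

```text
time: 30.52
ee_pos: [0.5442, -0.1312, 0.2275]
tcp_rot: [-3.141, 0.0, -3.128]
force: [-0.6, -4.5, -0.7]
grip_width: 0.005
```

Call:
step_arm(deltas=[{"x": 0, "y": -0.02, "z": 0, "ax": 0, "ay": 0, "az": 0, "jaw": -1}, {"x": -0.02, "y": -0.05, "z": 0.05, "ax": 0, "ay": 0, "az": 0, "jaw": -1}, {"x": -0.06, "y": -0.1, "z": 0.1, "ax": 0, "ay": 0, "az": 0, "jaw": -1}, {"x": -0.1, "y": -0.15, "z": 0.12, "ax": 0, "ay": 0, "az": 0, "jaw": -1}, {"x": -0.12, "y": -0.18, "z": 0.12, "ax": 0, "ay": 0, "az": 0, "jaw": -1}])

```text
time: 31.15
ee_pos: [0.423, -0.3129, 0.3493]
tcp_rot: [-3.14, 0.003, -3.128]
force: [0.6, -0.6, -0.7]
grip_width: 0.004
```

```bash
python3 m3.py .03 k "[.554,-.082,.0135]"
python3 - <<'E'
from fit import *
for n in ("scene","top"):
    f=grab(n); c=P(f,np.array([[.56,-.03,.035]]))[0].astype(int); cv2.imwrite(f"pics/k2_{n}.png",cv2.resize(f["img"][c[1]-40:c[1]+35,c[0]-45:c[0]+45],None,fx=8,fy=8,interpolation=cv2.INTER_CUBIC))
E
```

```text
scene sq2 [0.4872 0.0108 0.0342] med|r| px 0.19 edges [-0.13, -0.01, -0.11] [27, 36, 36]
scene sqi [0.4879 0.0128 0.019 ] med|r| px 0.1 edges [-0.0, 0.02] [36, 36]
lock [ 0.5536 -0.0817  0.0024] med|r| px 0.1 edges [0.0, -0.0, -0.0, -0.05] [36, 35, 36, 36]
top sq2 [0.4858 0.0119 0.0261] med|r| px 0.13 edges [0.12, -0.01, 0.13] [36, 36, 36]
top sqi [0.4857 0.0113 0.028 ] med|r| px 0.1 edges [-0.01, -0.04] [36, 36]
lock [ 0.5528 -0.0812  0.0335] med|r| px 0.3 edges [-0.19, 0.02, -0.11, 0.08] [36, 36, 36, 36]
[ 0.4215 -0.315   0.3488] [-3.1395  0.0014 -3.1326] 0.0037665494875897257 31.25 [0.6897 0.2333 0.2475] [ 0.0487 -0.1391 -0.0373]
```

View pics/k2_scene.png

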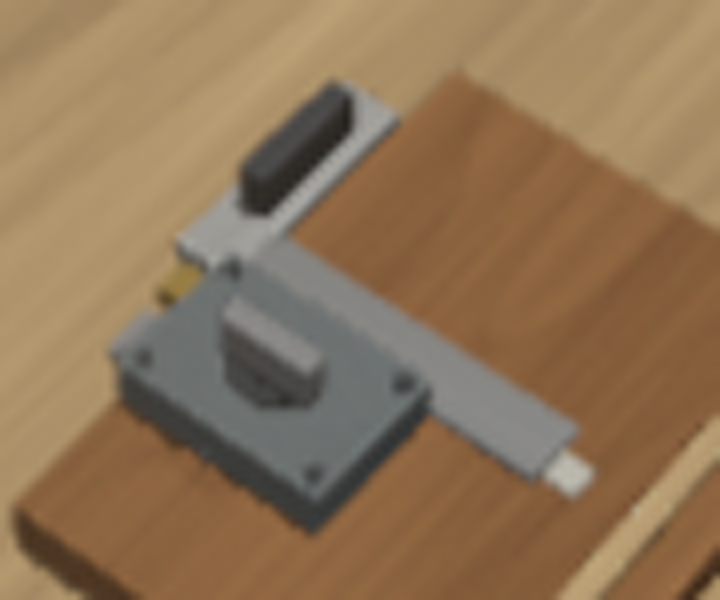

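View pics/k2_top.png

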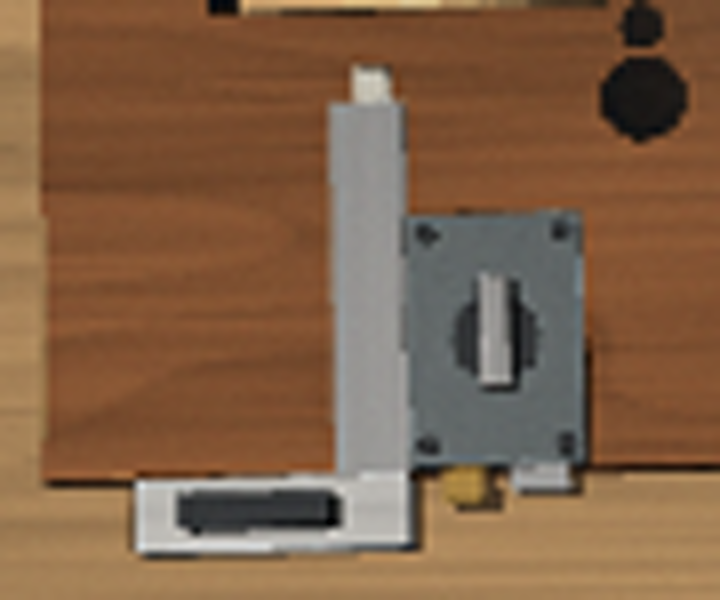

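Lock and blade now move together, so they are in contact. The square turned by about 0.005, so I'll press the stock flush once more and leave it there.

Call:
step_arm(deltas=[{"x": 0, "y": 0.055, "z": -0.01, "ax": 0, "ay": 0, "az": 0, "jaw": -1}, {"x": 0, "y": 0.11, "z": -0.02, "ax": 0, "ay": 0, "az": 0, "jaw": -1}, {"x": 0, "y": 0.165, "z": -0.04, "ax": 0, "ay": 0, "az": 0, "jaw": -1}, {"x": 0, "y": 0.22, "z": -0.05, "ax": 0, "ay": 0, "az": 0, "jaw": -1}, {"x": 0, "y": 0.275, "z": -0.05, "ax": 0, "ay": 0, "az": 0, "jaw": -1}, {"x": 0, "y": 0.33, "z": -0.05, "ax": 0, "ay": 0, "az": 0, "jaw": -1}, {"x": 0, "y": 0.347, "z": -0.1, "ax": 0, "ay": 0, "az": 0, "jaw": -1}, {"x": 0, "y": 0.347, "z": -0.144, "ax": 0, "ay": 0, "az": 0, "jaw": -1}, {"x": 0.02, "y": 0.347, "z": -0.144, "ax": 0, "ay": 0, "az": 0, "jaw": -1}, {"x": 0.034, "y": 0.347, "z": -0.144, "ax": 0, "ay": 0, "az": 0, "jaw": -1}])

```text
time: 32.6
ee_pos: [0.4588, 0.0372, 0.2026]
tcp_rot: [3.141, -0.001, -3.127]
force: [1.4, -0.6, -0.2]
grip_width: 0.007
```

Call:
step_arm(deltas=[{"x": 0.002, "y": 0, "z": 0, "ax": 0, "ay": 0, "az": 0, "jaw": -1}, {"x": 0.004, "y": 0, "z": 0, "ax": 0, "ay": 0, "az": 0, "jaw": -1}, {"x": 0.004, "y": 0, "z": 0, "ax": 0, "ay": 0, "az": 0, "jaw": -1}])

```text
time: 32.98
ee_pos: [0.4616, 0.0361, 0.2036]
tcp_rot: [3.142, -0.0, -3.129]
force: [-0.7, 1.0, 1.2]
grip_width: 0.003
```

Call:
step_arm(deltas=[{"x": 0.001, "y": 0, "z": 0, "ax": 0, "ay": 0, "az": 0, "jaw": -1}, {"x": 0.002, "y": 0, "z": 0, "ax": 0, "ay": 0, "az": 0, "jaw": -1}, {"x": 0.002, "y": 0, "z": 0, "ax": 0, "ay": 0, "az": 0, "jaw": -1}])

```text
time: 33.35
ee_pos: [0.4624, 0.036, 0.2032]
tcp_rot: [-3.141, -0.004, -3.129]
force: [-7.9, 1.7, 5.1]
grip_width: 0.005
```

Call:
step_arm(deltas=[{"x": 0.001, "y": 0, "z": 0, "ax": 0, "ay": 0, "az": 0, "jaw": -1}, {"x": 0.002, "y": 0, "z": 0, "ax": 0, "ay": 0, "az": 0, "jaw": -1}, {"x": 0.002, "y": 0, "z": 0, "ax": 0, "ay": 0, "az": 0, "jaw": -1}])

```text
time: 33.72
ee_pos: [0.4631, 0.036, 0.2029]
tcp_rot: [-3.141, -0.008, -3.129]
force: [-11.6, 0.7, 9.3]
grip_width: -0.002
```

Call:
step_arm(deltas=[{"x": 0.001, "y": 0, "z": 0, "ax": 0, "ay": 0, "az": 0, "jaw": -1}, {"x": 0.002, "y": 0, "z": 0, "ax": 0, "ay": 0, "az": 0, "jaw": -1}, {"x": 0.002, "y": 0, "z": 0, "ax": 0, "ay": 0, "az": 0, "jaw": -1}])

```text
time: 34.1
ee_pos: [0.4638, 0.0359, 0.2026]
tcp_rot: [-3.141, -0.011, -3.129]
force: [-16.5, 1.2, 13.5]
grip_width: 0.009
```

Firm contact, so I'll retract and check.

Call:
step_arm(deltas=[{"x": -0.02, "y": 0, "z": 0, "ax": 0, "ay": 0, "az": 0, "jaw": -1}, {"x": -0.05, "y": 0, "z": 0.05, "ax": 0, "ay": 0, "az": 0, "jaw": -1}, {"x": -0.06, "y": 0.05, "z": 0.1, "ax": 0, "ay": 0, "az": 0, "jaw": -1}, {"x": -0.06, "y": 0.1, "z": 0.12, "ax": 0, "ay": 0, "az": 0, "jaw": -1}, {"x": -0.06, "y": 0.16, "z": 0.14, "ax": 0, "ay": 0, "az": 0, "jaw": -1}, {"x": -0.06, "y": 0.22, "z": 0.16, "ax": 0, "ay": 0, "az": 0, "jaw": -1}, {"x": -0.06, "y": 0.28, "z": 0.16, "ax": 0, "ay": 0, "az": 0, "jaw": -1}, {"x": -0.06, "y": 0.28, "z": 0.16, "ax": 0, "ay": 0, "az": 0, "jaw": -1}])

```text
time: 35.1
ee_pos: [0.4081, 0.3196, 0.364]
tcp_rot: [3.139, 0.002, -3.125]
force: [0.6, -1.3, 0.9]
grip_width: 0.002
```

```bash
python3 m3.py .03 n "[.554,-.082,.0135]"
python3 - <<'E'
from fit import *
for n in ("scene","top"):
    f=grab(n); save(f,f"pics/n3_{n}.png"); c=P(f,np.array([[.55,-.03,.035]]))[0].astype(int); cv2.imwrite(f"pics/n2_{n}.png",cv2.resize(f["img"][c[1]-40:c[1]+35,c[0]-45:c[0]+45],None,fx=8,fy=8,interpolation=cv2.INTER_CUBIC))
E
```

```text
scene sq2 [0.4874 0.0108 0.0327] med|r| px 0.2 edges [-0.13, 0.03, -0.1] [27, 36, 36]
scene sqi [0.4883 0.0131 0.0145] med|r| px 0.11 edges [-0.03, 0.01] [36, 36]
lock [ 0.5535 -0.0818 -0.0013] med|r| px 0.1 edges [0.0, 0.0, 0.0, -0.05] [36, 35, 36, 36]
top sq2 [0.4862 0.0122 0.0167] med|r| px 0.18 edges [0.1, -0.01, -0.01] [36, 36, 36]
top sqi [0.4858 0.0112 0.0274] med|r| px 0.1 edges [0.0, -0.03] [36, 36]
lock [ 0.5526 -0.0815  0.0214] med|r| px 0.29 edges [-0.1, 0.1, 0.02, 0.21] [36, 36, 36, 36]
[0.4078 0.3162 0.3632] [-3.1411 -0.0001 -3.1268] 0.007413512343607643 35.2 [-0.0493 -0.8149  0.4388] [ 0.0104 -0.1726 -0.0623]
```

View pics/n2_scene.png

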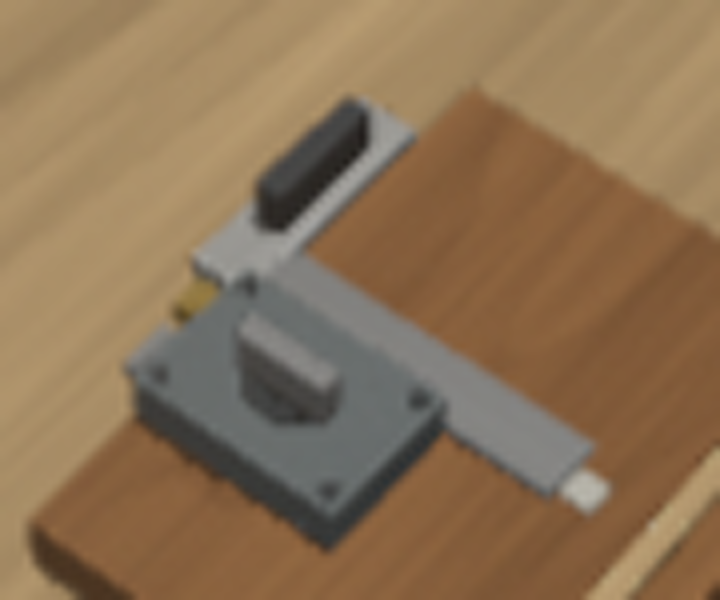

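View pics/n2_top.png

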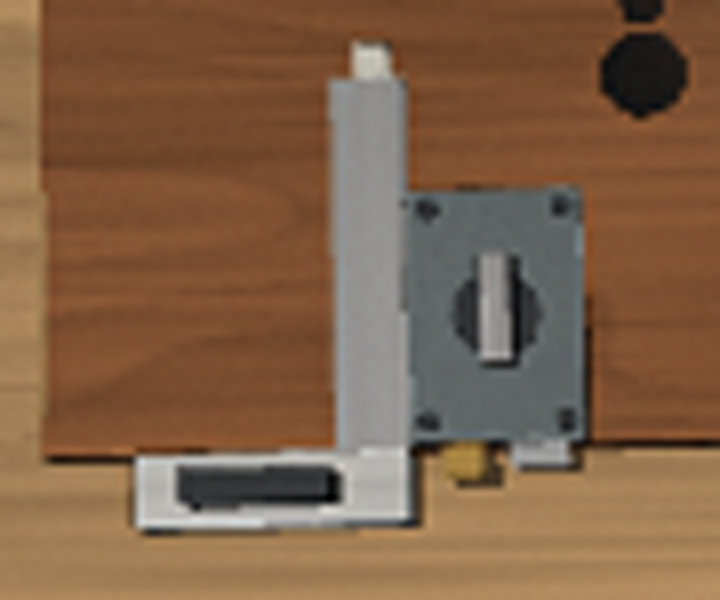

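View pics/n3_top.png

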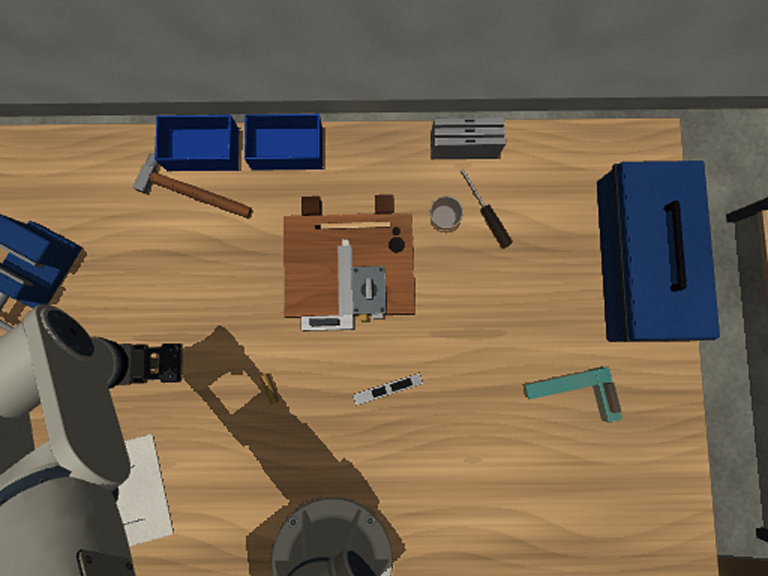

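```bash
python3 -c "
from plant import robot
print(robot.job_done()); print(robot.sense()['time'])"
```

```text
the job is handed in; nothing more can be done
None
the job is handed in; nothing more can be done
```

The square and then the rim lock are placed as asked, and I handed the job in at about 35 s with the arm clear of everything. No verdict was reported.

- **Square:** I set it against the board's near edge with the blade over the tape, let go, and pressed the stock flush. The lock's push later turned it slightly, about 0.02 rad at first and 0.005 rad after a nudge. I pressed the stock flush again both times, the last time with about 16 N.
- **Lock:** I laid it thumb bar up along the outer edge of the blade, with its front at the near edge. The nudge on its free side moved lock and blade together, so they were touching.

**Last checks**
- **Blade angle:** the scene camera gives the blade's inner edge a yaw of 0.0145 rad against 0.0134 for the board. The other fits of the square disagree by up to about 0.02 rad: the top camera reads 0.017 to 0.027 and the scene fit using both edges reads 0.033. I trusted the inner edge because the lock partly hides the outer one.
- **Lock position:** its front is level with the edge to about 1 mm, and any gap to the blade is within the 1 mm or so I can measure. Its yaw reads -0.001 rad in one camera and 0.021 in the other, around the board's 0.0134.
- **Everything else:** the stock shows no visible gap to the board. Only the 15 mm of tape beyond the blade's tip still shows. The other things look unmoved in the last top picture.

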